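Aim and lock the bench magnifier

ROBOT

A 7-joint arm with a two-finger parallel gripper is mounted at the origin on the work surface. World frame = base frame: x ahead of the robot, y to its left, z up, the work surface at z = 0. Lengths are in mm, angles in rad, forces in N, time in s.
With the tool pointing down it reaches from about 350 to 900 mm from the base axis. Payload 19.9 kg.
Tool frame: the origin (TCP) lies at the very end of the fingers, on their centre line; the grasp point (between the pads) lies 19 mm behind it (robot.grip_point_offset is the distance from the TCP to the grasp point, in mm); z points along the fingers, y is the line along which they close (so a half turn about z gives the same grasp; the last joint's range is limited). The gripper opens to 85 mm and grips with 20 to 120 N. Pads are 22 mm wide; open, the fingers measure 114 mm over their backs; the gripper's body (76 mm by 85 mm) begins 54 mm behind the grasp point. The pads swing forward as they close: fully open they stand 13 mm farther back than shut.
Start: joints at [1.115, 0.417, -0.01, 1.614, 0.005, 1.111, -0.053], TCP at [251.3, -572.232, 231.26] pointing down, gripper open.
Joint ranges: [-2.81, 2.81], [-0.39, 2.02], [-1.27, 1.25], [0.06, 2.57], [-1.19, 4.33], [0.19, 2], [-2.82, 2.82]. Speed limits (rad/s): [1.89, 1.89, 2.39, 2.39, 3.01, 3.01, 3.01].

INTERFACE

Orientations are given as a rotation vector (axis times angle).
In Python, from bench import robot gives the robot as it stands.
- The arm moves only by the tool send_rows, never from a script. Its arguments are lists of equal length, an entry for each row: "travel": the shift along the world's x, y, z as a fraction of full scale, a list of three; "angular": the turn, a rotation vector about the world's x, y, z as a fraction of full scale, a list of three; "hand": the opening, from -1 (shut) to 1 (fully open), so that 0 is half open. A call has 1 to 8 rows; each row shifts and turns the commanded pose from where the row before left it; what a row does not reach is not made up. Full scale, the value 1, is 0.5 m for a shift and pi/2 rad for a turn. A row lasts 1/10 s, in which the tool goes at most 50 mm and 8.59 degrees, less where a joint would pass 70% of its speed; a pose out of reach is approached as far as the arm can. A call with a number of a shift or a turn outside -1 to 1 is refused whole. A call with a gripper value outside its range is refused whole. The fingers move at their own pace and stop on an object; the grip force is fixed at half the most. Time passes only in rows, so rows that do not move let the fingers close. It gives the time, the measured TCP pose, the force, the opening and the grip force at its end, in the units of the state.
- robot.sense(): the state, without advancing time (a new reading comes with each control period).
- robot.snapshot(name): name is "side" or "top" or "wrist"; returns (picture, depth): 384x512x3 uint8, blue, green, red; 384x512 float32, mm along the optical axis (not along the pixel's ray), 0 where there is no reading.
- robot.get_calibration(name): a dict with "fovy" (degrees; the focal length in pixels is half the picture's height over the tangent of half this angle, whatever the lens; pixels are square), "cx", "cy" (the principal point, pixels), "R" (3x3) and "t" (3): a world point X has camera coordinates R X + t. Camera axes: x right, y down, z forward; pixel columns grow to the right and rows downward; lengths in mm; the calibration is good to about 2 mm. A picture is of the moment at which its call begins: read the wrist's pose just before it. get_calibration takes no time and is no camera call; for the wrist camera it gives the pose at the moment of the call.
- robot.job_done(): hands the job in; it is judged then, once.
The state is a dict: "time_s": time; "q": joint angles; "dq": joint speeds; "joint_torque": joint torques, N m; "position": TCP position; "ee_rot": TCP orientation; "contact_force": force on the tool from outside, world axes, zero at the start; "ft_torque": the same for the moment, N m; "finger_gap": opening from 0.0 (shut) to 1.0 (fully open); "gripper_force": force on a finger pad.
Only numpy, scipy, OpenCV 4.12 (cv2) and the standard library are available. Lean on these libraries where they do the work, as an engineer would, in place of code of your own. Each camera call takes 0.05 s, during which the arm holds its last target. There are 200 camera calls.

TASK

Get the bench magnifier ready over the small clear practice block with the dark cross on top: swivel its arm until it points straight at the middle of the block, and tilt the lens until its free edge (the one with the tab) hangs 20 degrees below level. Then put both pins of the pin spanner into the two holes of the steel lock ring on top of the column, turn the ring clockwise (seen from above) with it until the ring is tight against its stop, and finally lay the spanner flat, pins down, in the shallow steel tray. The magnifier must keep its setting, and everything else on the table stays where it is.

Things in the scene. Friction and masses are not known exactly. Their poses are not given: they have to be found in the camera images.
- swivel (a joint): swivel of the magnifier arm about the upright column, rad, grows anticlockwise seen from above; friction holds it wherever it is left (about 0.4 N m)
- tilt (a joint): tilt of the lens head about the horizontal hinge at the arm's end, rad: 0 = lens level, positive = free edge (tab) below level, negative = raised; limits -0.9 and 0.8; friction (about 0.35 N m) holds it against its weight
- lockring (a joint): rotation of the lock ring, rad: grows as the ring turns clockwise seen from above; 0.9 = tight against its hard stop; friction about 0.25 N m
- column_foot (a point): centre of the underside of the magnifier's round white foot (100 mm across, 20 mm high, fixed to the table, standing at z=0), on the upright column's axis; the column is 28 mm thick, the whole device 196 mm high. Swivel arm and lock ring turn about this vertical axis
- swivel_frame (a point): point on the column's axis 155 mm above the table, turning with the swivel arm: the arm and lens lie along its -y axis, its z is up
- tilt_hinge (a point): middle of the horizontal tilt hinge, 55 mm from the column's axis along the arm (-y of swivel_frame), 155 mm above the table; same axes as swivel_frame
- lens_tab (a point): grip point in the finger tab of the lens head: the tab is a white bar 12 mm wide (across the arm) and 10 mm thick, running 109 to 155 mm out from the tilt hinge; the point is 136 mm from the hinge. It moves with the lens; its -y points outward from the hinge, its z is the lens normal
- lens_centre (a point): centre of the round lens, frame 100 mm across and 12 mm thick, 62 mm from the tilt hinge; axes as lens_tab
- block_top (a point): middle of the top face of the clear practice block (44 x 60 mm, 24 mm high, with a dark raised cross on top 5 mm high, its arms meeting at the middle), fixed to the table, about 115 mm from the column's axis
- ring_top (a point): centre of the top face of the steel lock ring (56 mm across, 26 mm high, top face 196 mm above the table) on the column's axis; turns with the ring; its x axis runs through the two holes. The ring's 26 mm are clear all round above the swivel arm
- hole_a (a point): mouth of one of the ring's two round holes, 10 mm wide, 12 mm deep, 13 mm from the ring's centre (26 mm hole to hole), at its +x
- hole_b (a point): mouth of the other hole, at the ring's -x; the spanner fits either way round; with the handle on the robot's side it can be turned the whole way in one sweep. Pins have about 2 mm play all round, so the ring lags the spanner by some 0.15 rad
- spanner: pin spanner, steel head, black handle, about 0.2 kg. Origin midway between the pin tips, level with the surface it lies on. Pins: 6 mm thick, tapered, 10 mm long, pointing down (-z) at y = +-13 mm under a head plate 20 x 38 mm, z 10 to 16 mm. Lies level on its pins and a foot (z 0 to 8 mm) under the handle's end. Balances near x = -70 mm
- spanner_handle (a point): grip point in the spanner's handle, 75 mm from the pins along its -x and 20 mm above the surface the spanner lies on; axes as the spanner. The handle is a straight bar along -x, 14 mm wide, z 6 to 28 mm, from x = -41 to -136 mm of the spanner's origin; foot at x -112 to -132 mm
- pin_a (a point): tip of the spanner's pin at its +y side
- pin_b (a point): tip of the spanner's pin at its -y side
- tray: shallow open steel tray, fixed, 230 mm (its x) by 92 mm (its y), walls 16 mm high and 4 mm thick, floor about 4 mm thick; origin at the centre of its underside
- bowl: small steel bowl, 66 mm wide, 36 mm high, origin under its centre; bystander that may stand beside the block
- wrench: ordinary flat open-ended wrench, 140 mm long, no pins; bystander, may lie where the spanner might
- vial: clear vial with steel cap, 28 mm wide, 90 mm high; bystander
- cup: white cup, 70 mm wide, 85 mm high; bystander
- carton: white carton 70 x 110 x 45 mm; bystander
- tweezers: steel tweezers 120 mm long lying flat; bystander
- marker: blue marker, 130 mm long, lying; bystander
Things that resemble listed ones, but are neither listed nor needed, are in the scene too. What is shaped like the part that bears block_top but orange or yellow is not meant.

How it is judged (in metres and radians):
On the way, in this order (a step that is already met when the one before it is completed fails the run):
1. the arm points at the middle of the block and the lens hangs 20 degrees below level (x of block_top in the frame of swivel_frame between -0.011 and 0.011 m and value of joint tilt between 0.249 and 0.449 rad), for 0.2 s.
2. both spanner pins are in the lock ring's holes while the ring is still loose (z of each of pin_a, pin_b in the frame of ring_top below -0.005 m and ((horizontal distance between pin_a and hole_a below 0.004 m and horizontal distance between pin_b and hole_b below 0.004 m) or (horizontal distance between pin_a and hole_b below 0.004 m and horizontal distance between pin_b and hole_a below 0.004 m)) and value of joint lockring below 0.5 rad), for 0.2 s.
3. the ring is turned tight against its stop with both pins still in the holes (z of each of pin_a, pin_b in the frame of ring_top below -0.005 m and ((horizontal distance between pin_a and hole_a below 0.004 m and horizontal distance between pin_b and hole_b below 0.004 m) or (horizontal distance between pin_a and hole_b below 0.004 m and horizontal distance between pin_b and hole_a below 0.004 m)) and value of joint lockring above 0.82 rad), for 0.1 s.
At the end, for the whole second after the job is handed in: Arm line within 11 mm of the middle of the block's top; lens 0.349 rad (20 degrees) below level within 0.1 rad; lock ring past 0.82 rad (stop 0.9); spanner still, flat within 0.2 rad, pins down on the tray's floor, pins and handle inside it (all of step 1 and value of joint lockring above 0.82 rad and x of spanner in the frame of tray between -0.111 and 0.111 m and y of spanner in the frame of tray between -0.042 and 0.042 m and x of spanner_handle in the frame of tray between -0.111 and 0.111 m and y of spanner_handle in the frame of tray between -0.042 and 0.042 m and height (world z) of spanner_handle below 0.034 m and angle between spanner's own z axis and vertical below 0.2 rad and linear speed of spanner below 0.02 m/s); the robot touches nothing.
It fails at once if a bystander (bowl, wrench, vial, cup, carton, tweezers or marker) is moved more than 30 mm (distance of any of bowl, wrench, vial, cup, carton, tweezers, marker from where it was at the start of the episode above 0.03 m).
It also fails if it takes over 72 s, if anything falls off the work surface, if the arm or the gripper's body presses on something with over 40 N, if the wrist force passes 120 N, or if a joint passes its speed limit or range.

## Working session

There is one attempt and no reset: what is moved stays moved. The work goes in short steps, Python scripts to look and compute and a tool call to move; the robot and the scene stay as the last step left them, time stands still between calls to the robot, and variables do not carry over. Pictures are saved under pics/ and viewed, at most 10 in all, crops included, and the job is handed in when it is done.

Besides the shell and the picture viewer there is one more tool, called after "Emit:" as name(argument=value, ...), one argument or row to a line, values as JSON. send_rows: Moves the arm, as the interface text tells. Shift numbers are shares of 0.5 m and turn numbers shares of pi/2 rad, none past 1 either way. Its arguments: {"type":"object","properties":{"travel":{"type":"array","items":{"type":"array","items":{"type":"number"}}},"angular":{"type":"array","items":{"type":"array","items":{"type":"number"}}},"hand":{"type":"array","items":{"type":"number"}}},"required":["travel","angular","hand"]}

```bash
ls; mkdir -p pics; python3 - <<'E'
from bench import robot
import cv2,numpy as np
s=robot.sense(); print(s)
for n in ("top","side"):
    c=robot.get_calibration(n); print(n,c)
    p,d=robot.snapshot(n); cv2.imwrite(f"pics/{n}0.png",p); np.save(f"pics/{n}0.npy",d)
t=cv2.imread("pics/top0.png"); cv2.imwrite("pics/top0b.png",cv2.resize(t,(800,600),interpolation=cv2.INTER_CUBIC))
t=cv2.imread("pics/side0.png"); cv2.imwrite("pics/side0b.png",cv2.resize(t,(800,600),interpolation=cv2.INTER_CUBIC))
E
```

```text
pics
{'time_s': 0.0, 'q': array([ 1.11550189,  0.41795032, -0.01031717,  1.61421025,  0.00470407,
        1.11068668, -0.05295014]), 'dq': array([-6.14064443e-04,  1.04384723e-03, -5.97263093e-04, -5.75427974e-04,
        1.18084366e-03, -1.49438033e-06, -5.54715083e-04]), 'joint_torque': array([ 3.43738029e-04, -8.64452648e+01,  6.79302849e-01, -4.34911323e+01,
        1.91370182e-02,  7.04755003e-03, -3.60835816e-05]), 'position': array([ 251.15472734, -571.92126822,  230.6598009 ]), 'ee_rot': array([-3.07341075e+00, -6.45228637e-01,  5.34032238e-04]), 'contact_force': array([-0.46484465,  1.14335471,  0.31518887]), 'ft_torque': array([ 0.02170566, -0.0043859 ,  0.0246085 ]), 'gripper_force': 0.0, 'finger_gap': 1.0006626356903097}
top {'fovy': 47.1747494617338, 'cx': 256.95747958023054, 'cy': 188.40527799273153, 'R': array([[ 0.01998284, -0.99977495,  0.00712272],
       [-0.98697061, -0.02086355, -0.15954224],
       [ 0.15965495, -0.00384181, -0.98716541]]), 't': array([ -19.20903017,  587.68612594, 1335.21491118])}
side {'fovy': 57.1074040260892, 'cx': 256.682280875496, 'cy': 188.14293042295418, 'R': array([[-0.99021651, -0.139463  , -0.00461935],
       [-0.09950437,  0.72893611, -0.67731162],
       [ 0.09782712, -0.6702255 , -0.73568175]]), 't': array([566.85416966, 164.21431326, 866.50417447])}
```

View pics/top0b.png

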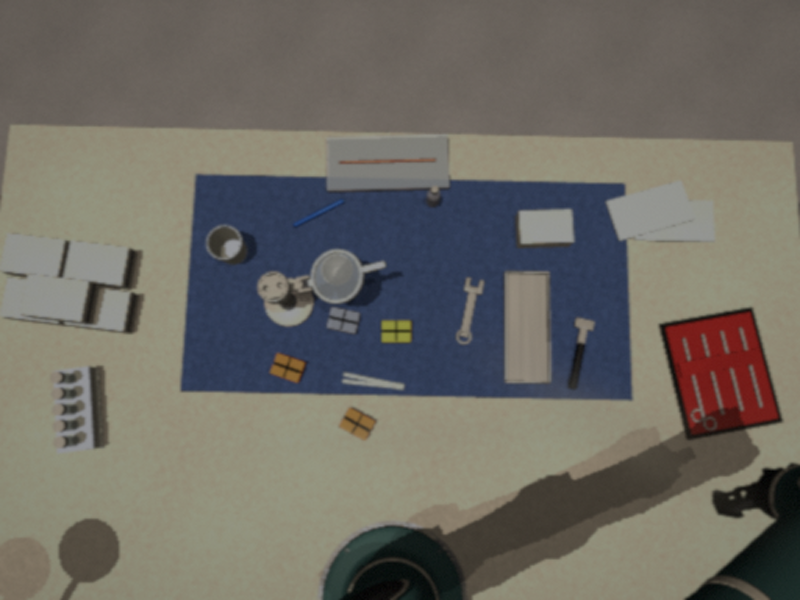

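View pics/side0b.png

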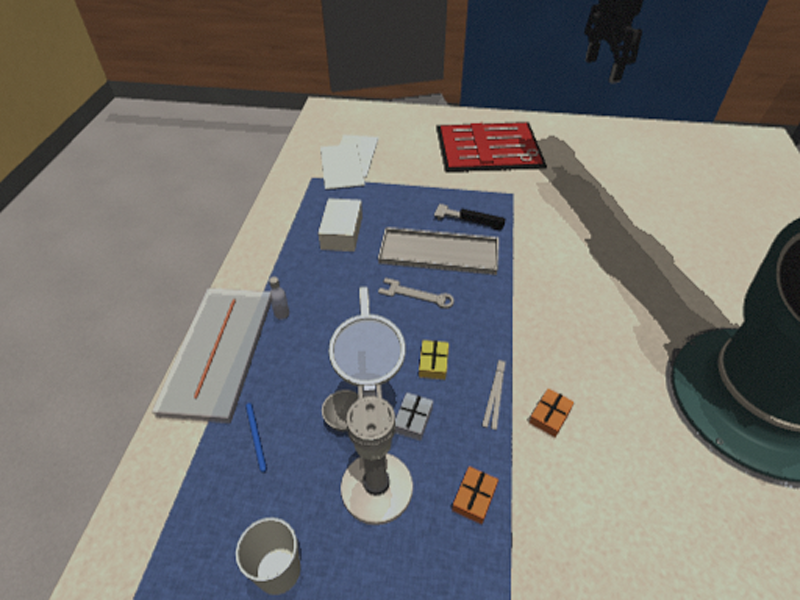

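The top view (800x600) shows: ring (273,286), foot (289,305), lens (336,276), tab (380,267), clear block (344,320), tray (527,327), spanner head (585,325) with its handle to (575,385). The side view matches: ring (370,420), block (415,413), spanner (470,215), tray (440,250).

```bash
cat > h.py <<'E'
import numpy as np, cv2
from bench import robot
def K(c): 
    f=192/np.tan(np.radians(c["fovy"]/2)); return f,c["cx"],c["cy"]
def ray(c,u,v):
    f,cx,cy=K(c); R=np.array(c["R"]); t=np.array(c["t"])
    o=-R.T@t; d=R.T@np.array([(u-cx)/f,(v-cy)/f,1.]); return o,d
def atz(c,u,v,z): 
    o,d=ray(c,u,v); return o+d*(z-o[2])/d[2]
def tri(obs):  # list of (c,u,v)
    A=np.zeros((3,3));b=np.zeros(3);L=[]
    for c,u,v in obs:
        o,d=ray(c,u,v); d=d/np.linalg.norm(d); P=np.eye(3)-np.outer(d,d); A+=P;b+=P@o; L.append((o,P))
    x=np.linalg.solve(A,b); return x,[float(np.linalg.norm(P@(x-o))) for o,P in L]
def proj(c,X):
    f,cx,cy=K(c); p=np.array(c["R"])@np.asarray(X,float)+c["t"]; return cx+f*p[0]/p[2], cy+f*p[1]/p[2]
def dep(c,d,u,v): 
    o,r=ray(c,u,v); return o+r*d[int(round(v)),int(round(u))]
E
python3 - <<'E'
from h import *
np.set_printoptions(precision=1,suppress=True)
ct,cs=robot.get_calibration("top"),robot.get_calibration("side")
dt,ds=np.load("pics/top0.npy"),np.load("pics/side0.npy")
T=dict(ring=(273,286),tab=(380,267),lens=(336,276),block=(344,320),sphead=(585,325),spend=(575,385),traytl=(506,272),traytr=(550,272),traybl=(506,382),traybr=(551,382),bowl=None)
S=dict(ring=(370,420),tab=(364,291),lens=(367,350),block=(414,413),sphead=(441,212),spend=(503,222))
for k,v in T.items():
    if v is None: continue
    v=np.array(v)*.64; print(k,"top",dep(ct,dt,*v), end=' ')
    if k in S:
        w=np.array(S[k])*.64; print("side",dep(cs,ds,*w),"tri",*tri([(ct,*v),(cs,*w)]),end='')
    print()
E
```

```text
ring top [574.1 224.  197. ] side [574.3 231.5 197.2] tri [575.8 225.9 187. ] [0.02593284182642626, 0.025932841826515677]
tab top [613.5  33.3 193.9] side [618.3  34.5 194.8] tri [616.2  33.4 193.1] [2.4520434221966445, 2.4520434221964327]
lens top [600.5 114.7 166.2] side [600.  117.3 172.6] tri [600.4 114.5 168.7] [0.35949568647877356, 0.35949568647891106]
block top [535.3 107.8  34. ] side [536.5 116.6  27.5] tri [537.4 109.3  15.2] [0.18765727787198605, 0.1876572778718156]
sphead top [ 538.1 -385.5   11.1] side [ 540.2 -371.9   16.7] tri [ 540.  -387.6    3.9] [1.0230687047132732, 1.0230687047133606]
spend top [ 414.7 -358.1   27.9] side [ 411.8 -347.7   24.1] tri [ 412.9 -361.5   13.2] [2.3688532514763336, 2.36885325147616]
traytl top [ 643.9 -222.2   19.2] 
traytr top [ 649.9 -317.8   -0.9] 
traybl top [ 418.4 -222.2   13.3] 
traybr top [ 420.8 -316.2    0.3]
```

```bash
python3 - <<'E'
from h import *
from scipy.spatial.transform import Rotation as Ro
np.set_printoptions(precision=3,suppress=True)
s=robot.sense(); c=robot.get_calibration("wrist"); R=Ro.from_rotvec(s["ee_rot"]).as_matrix()
print(R); print("cam centre in tool",R.T@(-c["R"].T@c["t"]-s["position"])); print("cam axes in tool (cols x,y,z)\n",R.T@c["R"].T, c["fovy"],c["cx"],c["cy"])
E
```

```text
[[ 0.916  0.402 -0.001]
 [ 0.402 -0.916  0.001]
 [-0.    -0.001 -1.   ]]
cam centre in tool [  77.264    0.687 -144.494]
cam axes in tool (cols x,y,z)
 [[-0.001 -0.951 -0.31 ]
 [ 1.    -0.001 -0.001]
 [ 0.    -0.31   0.951]] 61.33044059674831 253.875146942638 190.27929129791363
```

Emit:
send_rows(
  travel=[
    [0.066,0.07,0.03],
    [0.066,0.07,0.03],
    [0.066,0.07,0.03],
    [0.066,0.07,0.03],
    [0.066,0.07,0.03],
    [0.066,0.07,0.03],
    [0.066,0.07,0.03],
    [0,0,0],
  ],
  angular=[
    [0,0,-0.0376],
    [0,0,-0.0376],
    [0,0,-0.0376],
    [0,0,-0.0376],
    [0,0,-0.0376],
    [0,0,-0.0376],
    [0,0,-0.0376],
    [0,0,0],
  ],
  hand=[1,1,1,1,1,1,1,1],
)

```text
time_s: 0.9
position: [485.3, -323.4, 337.1]
ee_rot: [-3.141, -0.01, -0.005]
contact_force: [0.3, -0.2, -0.5]
finger_gap: 1.0
gripper_force: 0.0
```

```bash
cat >> h.py <<'E'
import pickle
def shot(name):
    s=robot.sense(); c=robot.get_calibration("wrist"); p,d=robot.snapshot("wrist")
    cv2.imwrite(f"pics/{name}.png",p); cv2.imwrite(f"pics/{name}b.png",cv2.resize(p,(800,600),interpolation=cv2.INTER_CUBIC))
    pickle.dump((s,c,d),open(f"pics/{name}.pkl","wb")); return s,c,p,d
def load(name): return pickle.load(open(f"pics/{name}.pkl","rb"))
E
python3 - <<'E'
from h import *
s,c,p,d=shot("w1"); print(s["position"],s["ee_rot"],s["q"],abs(s["dq"]).max(),s["time_s"])
E
```

```text
[ 485.33858458 -323.44124583  337.12334598] [-3.14079548 -0.0104435  -0.00505558] [ 0.62232231  0.26477351 -0.10663187  1.58350402  0.02660004  1.29244079
 -1.05201285] 0.1441577503565753 0.9
```

View pics/w1b.png

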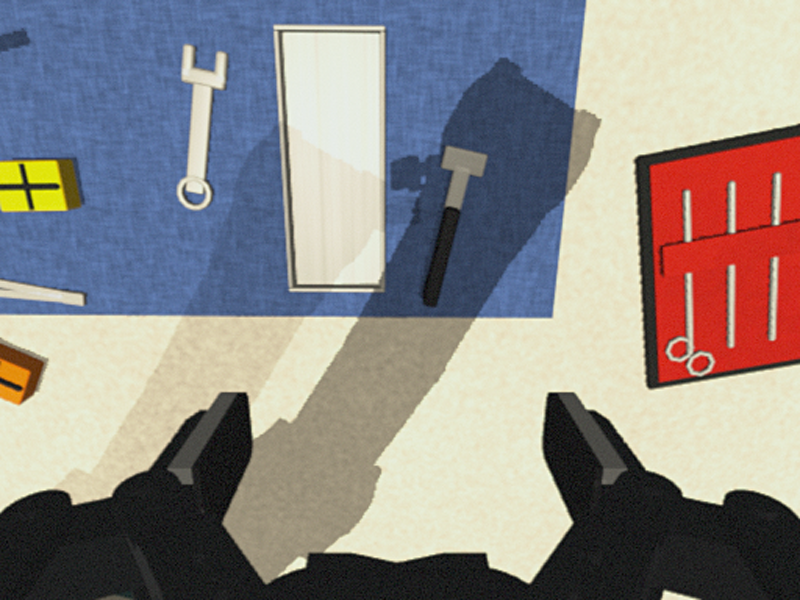

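The wrist view shows the spanner: head centre (464,162), black handle from (452,208) to (431,304). Tray outer corners are (275,26), (385,26), (290,291) and (384,290), and the wrench lies at x≈200.

```bash
python3 - <<'E'
from h import *
np.set_printoptions(precision=1,suppress=True)
s,c,d=load("w1"); g=.64
hc=[(447,147),(487,153),(442,170),(482,176)]
for q in hc: print("head",atz(c,q[0]*g,q[1]*g,16))
print("headc",np.mean([atz(c,q[0]*g,q[1]*g,16) for q in hc],0), dep(c,d,464*g,162*g))
h0=atz(c,452*g,208*g,28); h1=atz(c,431*g,304*g,28); print("handle",h0,h1,np.linalg.norm(h1-h0),dep(c,d,443*g,250*g),dep(c,d,433*g,290*g))
for q in [(275,26),(385,26),(290,291),(384,290)]: print("tray",atz(c,q[0]*g,q[1]*g,16))
print(dep(c,d,330*g,80*g),dep(c,d,340*g,250*g))
ct=robot.get_calibration("top"); 
for nm,uv,st in (("head",(464,162),(585,325)),("hend",(431,304),(575,385)),("trayTL",(275,26),(506,272))): print(nm,*tri([(c,uv[0]*g,uv[1]*g),(ct,st[0]*g,st[1]*g)]))
E
```

```text
head [ 552.  -368.6   16. ]
head [ 547.1 -404.2   16. ]
head [ 532.3 -364.8   16. ]
head [ 527.3 -400.9   16. ]
headc [ 539.7 -384.7   16. ] [ 539.4 -384.    18. ]
handle [ 500.2 -373.8   28. ] [ 409.8 -357.5   28. ] 91.89000346351617 [ 462.1 -367.    28.6] [ 424.2 -358.9   30. ]
tray [ 646.9 -223.2   16. ]
tray [ 647.4 -314.    16. ]
tray [ 418.1 -222.1   16. ]
tray [ 419.7 -312.7   16. ]
[ 606.9 -266.1    7.3] [ 456.4 -270.3    5.8]
head [ 538.6 -385.5    9.4] [0.5672175063848212, 0.5672175063848072]
hend [ 414.  -355.9   39.3] [0.8396853973022131, 0.8396853973021527]
trayTL [ 646.  -223.    14.3] [1.1466893994505372, 1.1466893994504948]
```

Emit:
send_rows(
  travel=[
    [0,0.1,0],
    [0,0.1,0],
    [0,0.1,0],
    [0,0.1,0],
    [0,0.1,0],
    [0,0.1,0],
    [0,0.1,0.03],
    [0,0.1,0.03],
  ],
  angular=[
    [0,0,0],
    [0,0,0],
    [0,0,0],
    [0,0,0],
    [0,0,0],
    [0,0,0],
    [0,0,0],
    [0,0,0],
  ],
  hand=[1,1,1,1,1,1,1,1],
)

```text
time_s: 1.75
position: [479.8, 67.5, 364.2]
ee_rot: [3.141, -0.001, -0.002]
contact_force: [0.7, -0.6, -0.2]
finger_gap: 1.0
gripper_force: 0.0
```

Emit:
send_rows(
  travel=[
    [0,0.04,0],
    [0,0.04,0],
    [0,0,0],
    [0,0,0],
  ],
  angular=[
    [0,0,0],
    [0,0,0],
    [0,0,0],
    [0,0,0],
  ],
  hand=[1,1,1,1],
)

```text
time_s: 2.15
position: [480.5, 105.7, 363.7]
ee_rot: [3.141, -0.0, -0.001]
contact_force: [-0.1, -0.4, 0.7]
finger_gap: 1.001
gripper_force: 0.0
```

```bash
python3 - <<'E'
from h import *
s,c,p,d=shot("w2"); print(s["position"],s["ee_rot"],s["q"],abs(s["dq"]).max(),s["time_s"])
E
```

```text
[480.49829459 105.72193548 363.74321312] [ 3.14137053e+00 -2.54714184e-04 -1.30463151e-03] [ 0.13677203  0.09149241 -0.44537067  1.73915485  0.0405915   1.32088468
 -1.88800786] 0.013739743631881945 2.15
```

View pics/w2b.png

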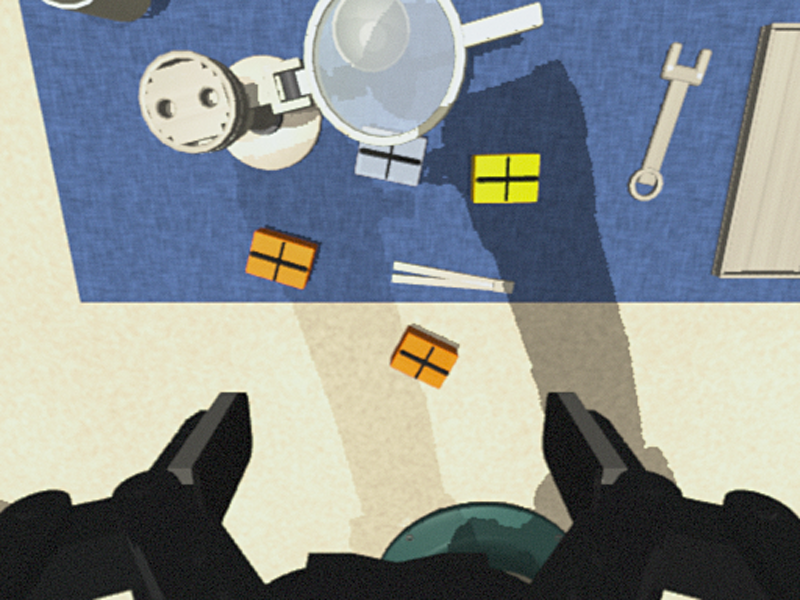

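The view shows the ring centred at (188,102) with holes at (166,107) and (209,97), the tab from (466,30) to (541,12), and the clear block with its cross near (391,159), half under the lens. I'll take a second viewpoint for triangulation.

Emit:
send_rows(
  travel=[
    [0.08,0,0],
    [0.08,0,0],
    [0,0,0],
    [0,0,0],
  ],
  angular=[
    [0,0,0],
    [0,0,0],
    [0,0,0],
    [0,0,0],
  ],
  hand=[1,1,-0.3,-0.3],
)

```text
time_s: 2.6
position: [560.8, 105.4, 363.2]
ee_rot: [-3.141, 0.002, 0.003]
contact_force: [0.1, -0.6, -0.4]
finger_gap: 0.696
gripper_force: 0.0
```

```bash
python3 - <<'E'
from h import *
s,c,p,d=shot("w3"); print(s["position"],s["finger_gap"],s["time_s"])
s2,c2,d2=load("w2"); p2=cv2.imread("pics/w2.png")
# expected positions in w3 via coarse world pts
W=dict(ring=[574,226,196],block=[536,109,26],tab=[616,33,194])
rows=[]
for (cc,pp) in ((c2,p2),(c,p)):
    r=[]
    for k in W:
        u,v=proj(cc,W[k]); x0=int(np.clip(u-26,0,512-53)); y0=int(np.clip(v-28,0,384-58)); print(k,x0,y0)
        r.append(cv2.resize(pp[y0:y0+58,x0:x0+53],(265,290),interpolation=cv2.INTER_CUBIC))
    rows.append(np.hstack(r))
im=np.vstack(rows); print(im.shape); cv2.imwrite("pics/comp1.png",im)
E
```

```text
[560.81329325 105.40083565 363.21455268] 0.6956035052973736 2.6
ring 92 38
block 224 72
tab 309 0
ring 102 126
block 224 127
tab 303 81
(580, 795, 3)
```

View pics/comp1.png

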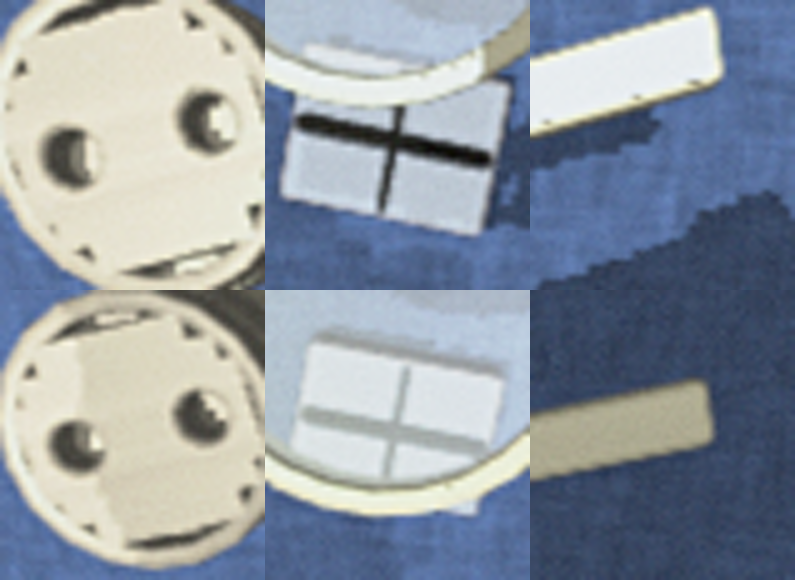

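The crops show, in crop pixels: holes in w2 at (72,157) and (209,122), in w3 at (77,156) and (201,126). The cross centre is (130,143) in w2 and (129,145) in w3, and the tab end (188,39) and (179,121).

```bash
python3 - <<'E'
from h import *
np.set_printoptions(precision=2,suppress=True)
s2,c2,d2=load("w2"); s3,c3,d3=load("w3")
O2=dict(ring=(92,38),block=(224,72),tab=(309,0)); O3=dict(ring=(102,126),block=(224,127),tab=(303,81))
# crop px (centre convention): u=x0+(p+.5)/5-.5
f=lambda o,p:(o[0]+(p[0]+.5)/5-.5,o[1]+(p[1]+.5)/5-.5)
P=dict(h1=("ring",(72,157),(77.5,156),196),h2=("ring",(209,122),(201,126),196),cross=("block",(130,143),(129,145),29),tabend=("tab",(188,39),(179,121),200))
out={}
for k,(o,a,b,z) in P.items():
    a=f(O2[o],a); b=f(O3[o],b); x,e=tri([(c2,*a),(c3,*b)]); print(k,x,np.array(e),"atz",atz(c2,*a,z),atz(c3,*b,z),"dep",dep(c2,d2,*a),dep(c3,d3,*b)); out[k]=x
h1=(atz(c2,*f(O2['ring'],(72,157)),196)+atz(c3,*f(O3['ring'],(77.5,156)),196))/2
h2=(atz(c2,*f(O2['ring'],(209,122)),196)+atz(c3,*f(O3['ring'],(201,126)),196))/2
print("sep",np.linalg.norm(h1-h2),"centre",(h1+h2)/2,"ang deg of h1-h2",np.degrees(np.arctan2(*(h2-h1)[[1,0]])))
# tab top profile by depth
for (c,d,n) in ((c2,d2,"w2"),(c3,d3,"w3")):
    v,u=np.mgrid[0:384,0:512]; pts=np.array([dep(c,d,a,b) for a,b in zip(u.ravel(),v.ravel()) if d[b,a]>0])
    m=(pts[:,2]>100)&(pts[:,1]<62)&(pts[:,1]>20)&(abs(pts[:,0]-610)<40); q=pts[m]; print(n,"tab",len(q))
    if len(q)>20:
        dirr=np.linalg.svd(q-q.mean(0))[2]; print(q.mean(0),dirr[0],q.min(0),q.max(0))
    m=(abs(pts[:,2]-196)<4)&(np.hypot(pts[:,0]-574,pts[:,1]-226)<40); q=pts[m]
    if len(q): print("ring",(q.min(0)+q.max(0))/2,cv2.minEnclosingCircle(q[:,:2].astype(np.float32)))
E
```

```text
h1 [571.62 237.34 197.29] [0.07 0.07] atz [571.67 237.82 196.  ] [571.33 237.97 196.  ] dep [572.09 242.03 186.16] [569.09 242.43 185.64]
h2 [577.48 212.34 197.19] [0.35 0.35] atz [577.54 212.38 196.  ] [577.23 213.12 196.  ] dep [578.17 215.91 185.79] [575.12 216.86 185.33]
cross [537.   110.53  30.71] [0.26 0.26] atz [536.92 110.29  29.  ] [536.63 110.81  29.  ] dep [536.99 110.27  30.58] [567.3  108.71 172.72]
tabend [620.39  25.79 198.68] [0.01 0.01] atz [620.13  26.12 200.  ] [620.47  26.14 200.  ] dep [659.61 -23.8    3.21] [620.32  25.49 197.43]
sep 25.824192159999004 centre [574.44 225.32 196.  ] ang deg of h1-h2 -76.83066822086049
w2 tab 724
[615.36  43.51 193.34] [-0.23  0.94 -0.24] [605.45  23.54 182.24] [625.2   61.98 199.48]
ring [574.26 224.82 196.02] ((574.22607421875, 224.88711547851562), 28.176782608032227)
w3 tab 4423
[576.81  47.11 404.67] [-0.18  0.01  0.98] [570.    25.47 184.27] [625.48  61.97 449.43]
ring [574.5  224.78 195.98] ((574.5618896484375, 224.96343994140625), 28.0707950592041)
```

```bash
cat >> h.py <<'E'
from scipy.spatial.transform import Rotation as Ro
COL=np.array([574.4,225.1]); BLK=np.array([536.8,110.5])
def magpose(a,th,off=0.,r=136.):
    e=np.array([np.sin(a),-np.cos(a),0]); z=np.array([0,0,1.]); h=np.cross(z,e)
    n=np.sin(th)*e+np.cos(th)*z; o=np.cos(th)*e-np.sin(th)*z
    tab=np.array([*COL,155])+55*e+r*o; zt=-n; R=np.column_stack([np.cross(h,zt),h,zt])
    return tab-n*(19-off), Ro.from_matrix(R)
def rows(poses,start=None):
    """poses: (pos,Rot) per row; prints travel & angular rows, compensating rounding"""
    if start is None: s=robot.sense(); start=(s["position"],Ro.from_rotvec(s["ee_rot"]))
    p,R=np.array(start[0]),start[1]; T=[];A=[]
    for q,Q in poses:
        t=np.round((q-p)/500,3); w=np.round((Q*R.inv()).as_rotvec()/(np.pi/2),3)
        p=p+t*500; R=Ro.from_rotvec(w*np.pi/2)*R; T.append(t.tolist()); A.append(w.tolist())
        m,dg=np.linalg.norm(t)*500,np.linalg.norm(w)*90
        if m>50 or dg>8.59: print("TOO BIG",m,dg)
    for i in range(0,len(T),8): print("T",T[i:i+8]); print("A",A[i:i+8])
def lerp(P,Q,n):
    d=(Q[1]*P[1].inv()).as_rotvec()
    return [(P[0]+(Q[0]-P[0])*k/n, Ro.from_rotvec(d*k/n)*P[1]) for k in range(1,n+1)]
def cur(): s=robot.sense(); return s["position"],Ro.from_rotvec(s["ee_rot"])
E
python3 - <<'E'
from h import *
a0,th0=.2263,-.247
pre=magpose(a0,th0,60); g=magpose(a0,th0,0); c=cur(); print(c[0],pre[0],g[0])
L=lerp(c,pre,13)+lerp(pre,g,3); rows(L)
E
```

```text
[560.2685305  105.77361689 363.77522497] [614.08000966  52.76095615 228.00713254] [617.3715152   38.46522081 169.8281162 ]
T [[0.008, -0.008, -0.021], [0.009, -0.008, -0.021], [0.008, -0.008, -0.021], [0.008, -0.009, -0.021], [0.008, -0.008, -0.02], [0.009, -0.008, -0.021], [0.008, -0.008, -0.021], [0.008, -0.008, -0.021]]
A [[-0.011, 0.009, 0.088], [-0.011, 0.008, 0.087], [-0.01, 0.009, 0.088], [-0.011, 0.008, 0.087], [-0.011, 0.009, 0.088], [-0.011, 0.009, 0.087], [-0.011, 0.008, 0.088], [-0.011, 0.009, 0.087]]
T [[0.009, -0.008, -0.021], [0.008, -0.009, -0.021], [0.008, -0.008, -0.021], [0.008, -0.008, -0.021], [0.009, -0.008, -0.021], [0.002, -0.01, -0.038], [0.002, -0.009, -0.039], [0.002, -0.01, -0.039]]
A [[-0.01, 0.009, 0.088], [-0.011, 0.008, 0.087], [-0.011, 0.009, 0.088], [-0.011, 0.008, 0.087], [-0.011, 0.009, 0.088], [0.0, 0.0, -0.0], [0.0, 0.0, -0.0], [0.0, 0.0, -0.0]]
```

Emit:
send_rows(
  travel=[
    [0.008,-0.008,-0.021],
    [0.009,-0.008,-0.021],
    [0.008,-0.008,-0.021],
    [0.008,-0.009,-0.021],
    [0.008,-0.008,-0.02],
    [0.009,-0.008,-0.021],
    [0.008,-0.008,-0.021],
    [0.008,-0.008,-0.021],
  ],
  angular=[
    [-0.011,0.009,0.088],
    [-0.011,0.008,0.087],
    [-0.01,0.009,0.088],
    [-0.011,0.008,0.087],
    [-0.011,0.009,0.088],
    [-0.011,0.009,0.087],
    [-0.011,0.008,0.088],
    [-0.011,0.009,0.087],
  ],
  hand=[-0.3,-0.3,-0.3,-0.3,-0.3,-0.3,-0.3,-0.3],
)

```text
time_s: 3.45
position: [593.0, 73.5, 281.0]
ee_rot: [2.557, 1.582, -0.156]
contact_force: [-0.3, -0.2, -0.9]
finger_gap: 0.349
gripper_force: 0.0
```

Emit:
send_rows(
  travel=[
    [0.009,-0.008,-0.021],
    [0.008,-0.009,-0.021],
    [0.008,-0.008,-0.021],
    [0.008,-0.008,-0.021],
    [0.009,-0.008,-0.021],
    [0,0,0],
    [0,0,0],
    [0,0,0],
  ],
  angular=[
    [-0.01,0.009,0.088],
    [-0.011,0.008,0.087],
    [-0.011,0.009,0.088],
    [-0.011,0.008,0.087],
    [-0.011,0.009,0.088],
    [0,0,0],
    [0,0,0],
    [0,0,0],
  ],
  hand=[-0.3,-0.3,-0.3,-0.3,-0.3,-0.3,-0.3,-0.3],
)

```text
time_s: 4.25
position: [614.5, 53.7, 229.2]
ee_rot: [1.834, 2.298, -0.226]
contact_force: [0.0, 0.5, 0.0]
finger_gap: 0.349
gripper_force: 0.0
```

```bash
python3 - <<'E'
from h import *
np.set_printoptions(precision=3,suppress=True)
s,c,p,d=shot("w4"); print(s["position"],s["q"],s["finger_gap"])
pre=magpose(.2263,-.247,60); print(pre[0],(cur()[1]*pre[1].inv()).as_rotvec())
for r in (109,136,155): 
    e,_=magpose(.2263,-.247,24,r); print(r,np.array(proj(c,e))/.64)
rows(lerp(cur(),magpose(.2263,-.247,0),3))
E
```

```text
[614.474  53.671 229.159] [ 0.216  0.475 -0.639  1.646  0.562  1.203 -0.383] 0.3494287716952036
[614.08   52.761 228.007] [ 0.001 -0.001 -0.002]
109 [400.375 277.669]
136 [400.444 344.519]
155 [400.489 388.268]
T [[0.002, -0.01, -0.039], [0.002, -0.01, -0.04], [0.002, -0.011, -0.039]]
A [[-0.0, 0.0, 0.0], [-0.0, 0.0, 0.001], [-0.0, 0.001, 0.0]]
```

View pics/w4b.png

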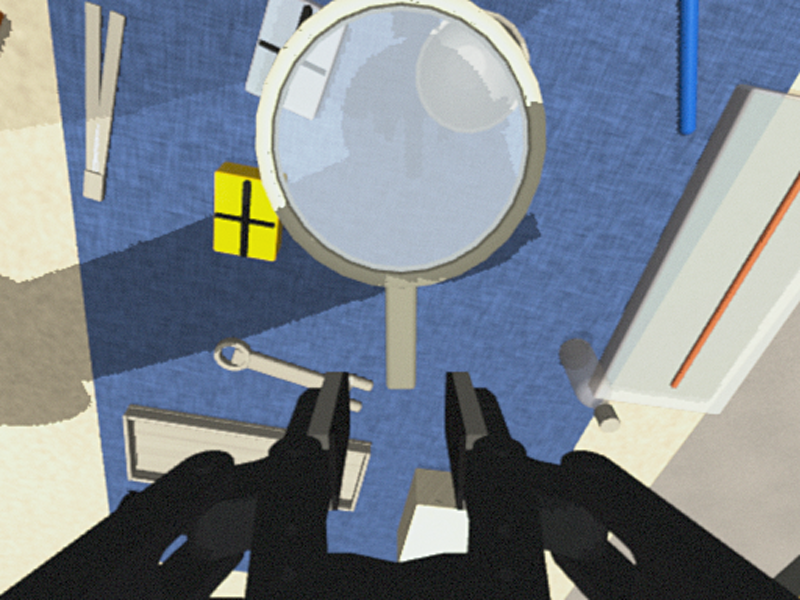

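The tab (387–414, 275–388) sits exactly where predicted, centred between the fingers. I'll descend and grip.

Emit:
send_rows(
  travel=[
    [0.002,-0.01,-0.039],
    [0.002,-0.01,-0.04],
    [0.002,-0.011,-0.039],
    [0,0,0],
    [0,0,0],
    [0,0,0],
    [0,0,0],
    [0,0,0],
  ],
  angular=[
    [0,0,0],
    [0,0,0.001],
    [0,0.001,0],
    [0,0,0],
    [0,0,0],
    [0,0,0],
    [0,0,0],
    [0,0,0],
  ],
  hand=[-0.3,-0.3,-0.3,-0.3,-1,-1,-1,-1],
)

```text
time_s: 5.1
position: [617.9, 38.7, 170.1]
ee_rot: [1.828, 2.303, -0.227]
contact_force: [1.1, 1.6, 1.4]
finger_gap: 0.124
gripper_force: 59.0
```

```bash
python3 - <<'E'
from h import *
np.set_printoptions(precision=3,suppress=True)
s=robot.sense(); print(s["position"],s["contact_force"],s["finger_gap"],s["gripper_force"])
a0,t0=.2263,-.247; a1=np.arctan2(*( (BLK-COL)*[1,-1])); t1=.349; print(a1)
g=magpose(a0,t0); print("diff",cur()[0]-g[0])
N=22
rows([magpose(a0+(a1-a0)*k/N,t0+(t1-t0)*k/N) for k in range(1,N+1)],start=g)
E
```

```text
[617.938  38.671 170.134] [1.114 1.576 1.376] 0.12368407853725219 59.041083455085754
-0.31703113479457806
diff [0.567 0.206 0.306]
T [[-0.009, -0.003, -0.007], [-0.009, -0.002, -0.008], [-0.01, -0.002, -0.007], [-0.009, -0.001, -0.008], [-0.009, -0.001, -0.007], [-0.01, -0.001, -0.008], [-0.009, 0.0, -0.007], [-0.01, 0.0, -0.007]]
A [[0.017, 0.004, -0.016], [0.017, 0.003, -0.015], [0.017, 0.003, -0.016], [0.017, 0.002, -0.016], [0.017, 0.002, -0.016], [0.017, 0.002, -0.015], [0.017, 0.001, -0.016], [0.018, 0.001, -0.016]]
T [[-0.009, 0.001, -0.008], [-0.01, 0.001, -0.007], [-0.009, 0.002, -0.007], [-0.009, 0.002, -0.008], [-0.01, 0.002, -0.007], [-0.009, 0.003, -0.007], [-0.008, 0.004, -0.007], [-0.009, 0.003, -0.007]]
A [[0.017, -0.0, -0.016], [0.017, -0.0, -0.015], [0.017, -0.001, -0.016], [0.018, -0.001, -0.016], [0.017, -0.001, -0.015], [0.017, -0.002, -0.016], [0.017, -0.002, -0.016], [0.017, -0.003, -0.016]]
T [[-0.009, 0.004, -0.007], [-0.008, 0.005, -0.007], [-0.008, 0.005, -0.007], [-0.008, 0.005, -0.007], [-0.008, 0.005, -0.007], [-0.007, 0.006, -0.006]]
A [[0.017, -0.003, -0.015], [0.017, -0.004, -0.016], [0.017, -0.004, -0.016], [0.016, -0.004, -0.015], [0.017, -0.005, -0.016], [0.016, -0.005, -0.016]]
```

Emit:
send_rows(
  travel=[
    [-0.009,-0.003,-0.007],
    [-0.009,-0.002,-0.008],
    [-0.01,-0.002,-0.007],
    [-0.009,-0.001,-0.008],
    [-0.009,-0.001,-0.007],
    [-0.01,-0.001,-0.008],
    [-0.009,0.0,-0.007],
    [-0.01,0.0,-0.007],
  ],
  angular=[
    [0.017,0.004,-0.016],
    [0.017,0.003,-0.015],
    [0.017,0.003,-0.016],
    [0.017,0.002,-0.016],
    [0.017,0.002,-0.016],
    [0.017,0.002,-0.015],
    [0.017,0.001,-0.016],
    [0.018,0.001,-0.016],
  ],
  hand=[-1,-1,-1,-1,-1,-1,-1,-1],
)

```text
time_s: 5.9
position: [579.8, 34.1, 139.6]
ee_rot: [2.177, 2.241, -0.029]
contact_force: [2.4, 8.5, 1.2]
finger_gap: 0.126
gripper_force: 59.1
```

Emit:
send_rows(
  travel=[
    [-0.009,0.001,-0.008],
    [-0.01,0.001,-0.007],
    [-0.009,0.002,-0.007],
    [-0.009,0.002,-0.008],
    [-0.01,0.002,-0.007],
    [-0.009,0.003,-0.007],
    [-0.008,0.004,-0.007],
    [-0.009,0.003,-0.007],
  ],
  angular=[
    [0.017,0,-0.016],
    [0.017,0,-0.015],
    [0.017,-0.001,-0.016],
    [0.018,-0.001,-0.016],
    [0.017,-0.001,-0.015],
    [0.017,-0.002,-0.016],
    [0.017,-0.002,-0.016],
    [0.017,-0.003,-0.016],
  ],
  hand=[-1,-1,-1,-1,-1,-1,-1,-1],
)

```text
time_s: 6.7
position: [543.7, 43.3, 111.0]
ee_rot: [-2.301, -1.942, -0.22]
contact_force: [5.7, 10.8, 3.6]
finger_gap: 0.127
gripper_force: 59.0
```

Emit:
send_rows(
  travel=[
    [-0.009,0.004,-0.007],
    [-0.008,0.005,-0.007],
    [-0.008,0.005,-0.007],
    [-0.008,0.005,-0.007],
    [-0.008,0.005,-0.007],
    [-0.007,0.006,-0.006],
    [0,0,0],
    [0,0,0],
  ],
  angular=[
    [0.017,-0.003,-0.015],
    [0.017,-0.004,-0.016],
    [0.017,-0.004,-0.016],
    [0.016,-0.004,-0.015],
    [0.017,-0.005,-0.016],
    [0.016,-0.005,-0.016],
    [0,0,0],
    [0,0,0],
  ],
  hand=[-1,-1,-1,-1,-1,-1,-1,-1],
)

```text
time_s: 7.5
position: [519.4, 58.6, 90.6]
ee_rot: [-2.351, -1.706, -0.418]
contact_force: [4.3, 13.5, 0.8]
finger_gap: 0.124
gripper_force: 58.5
```

```bash
python3 - <<'E'
from h import *
np.set_printoptions(precision=3,suppress=True)
s=robot.sense(); print(s["contact_force"],s["finger_gap"],s["gripper_force"],s["q"])
g=magpose(-.317,.349); print("diff",cur()[0]-g[0],(cur()[1]*g[1].inv()).as_rotvec())
rows(lerp(g,magpose(-.317,.349,70),5),start=g)
E
```

```text
[ 4.276 13.452  0.845] 0.12443665431173366 58.468483686447144 [ 0.675  0.534 -0.793  2.051  0.071  0.577 -0.393]
diff [-0.074  0.975 -0.061] [ 0.003 -0.     0.002]
T [[-0.003, -0.009, 0.026], [-0.003, -0.009, 0.027], [-0.003, -0.009, 0.026], [-0.003, -0.009, 0.026], [-0.003, -0.009, 0.027]]
A [[0.0, -0.0, 0.0], [0.0, 0.0, 0.0], [0.0, 0.0, 0.0], [0.0, 0.0, 0.0], [0.0, 0.0, 0.0]]
```

Emit:
send_rows(
  travel=[
    [0,0,0],
    [0,0,0],
    [0,0,0],
    [-0.003,-0.009,0.026],
    [-0.003,-0.009,0.027],
    [-0.003,-0.009,0.026],
    [-0.003,-0.009,0.026],
    [-0.003,-0.009,0.027],
  ],
  angular=[
    [0,0,0],
    [0,0,0],
    [0,0,0],
    [0,0,0],
    [0,0,0],
    [0,0,0],
    [0,0,0],
    [0,0,0],
  ],
  hand=[-0.5,-0.4,-0.3,-0.3,-0.3,-0.3,-0.3,-0.3],
)

```text
time_s: 8.3
position: [511.9, 34.1, 157.4]
ee_rot: [-2.353, -1.709, -0.415]
contact_force: [-0.3, 0.6, 0.3]
finger_gap: 0.346
gripper_force: 0.0
```

Emit:
send_rows(
  travel=[
    [0,0,0.08],
    [0,0,0.08],
    [0,0,0],
    [0,0,0],
  ],
  angular=[
    [-0.05,0,0],
    [-0.05,0,0],
    [0,0,0],
    [0,0,0],
  ],
  hand=[-0.3,-0.3,-0.3,-0.3],
)

```text
time_s: 8.7
position: [512.1, 34.7, 237.5]
ee_rot: [-2.46, -1.805, -0.292]
contact_force: [-0.4, -0.7, -0.6]
finger_gap: 0.348
gripper_force: 0.0
```

```bash
python3 - <<'E'
from h import *
np.set_printoptions(precision=3,suppress=True)
s,c,p,d=shot("w5"); print(s["position"],s["time_s"])
for nm,dd,cc in (("wrist",d,c),):
    v,u=np.mgrid[0:384,0:512]; f,cx,cy=K(cc); cam=np.stack([(u-cx)/f*dd,(v-cy)/f*dd,dd],-1); W=(cam-cc["t"])@cc["R"]
    e=np.array([np.sin(-.317),-np.cos(-.317)]); rel=W[...,:2]-COL; out=rel@e; lat=rel@np.array([np.cos(-.317),np.sin(-.317)])
    m=(dd>0)&(out>165)&(out<215)&(abs(lat)<25)&(W[...,2]>85)&(W[...,2]<135)
    # keep top surface
    q=np.column_stack([out[m],lat[m],W[...,2][m]]); print(nm,m.sum())
    if m.sum()>10:
        q=q[(q[:,0]>168)&(q[:,0]<195)]
        print("mean",q.mean(0),"lat range",np.percentile(q[:,1],[2,98]),"slope z/out",np.polyfit(q[:,0],q[:,2],1),"tilt",-np.arctan(np.polyfit(q[:,0],q[:,2],1)[0]),"lat/out",np.polyfit(q[:,0],q[:,1],1))
print("ax",np.array(proj(c,[*BLK,29]))/.64,np.array(proj(c,[*COL,196]))/.64)
E
```

```text
[512.128  34.721 237.493] 8.7
wrist 549
mean [181.043  -2.231 114.939] lat range [-7.855  3.555] slope z/out [ -0.374 182.716] tilt 0.3582218979086139 lat/out [ 0.001 -2.322]
ax [384.054 193.202] [ 397.078 -193.362]
```

View pics/w5b.png

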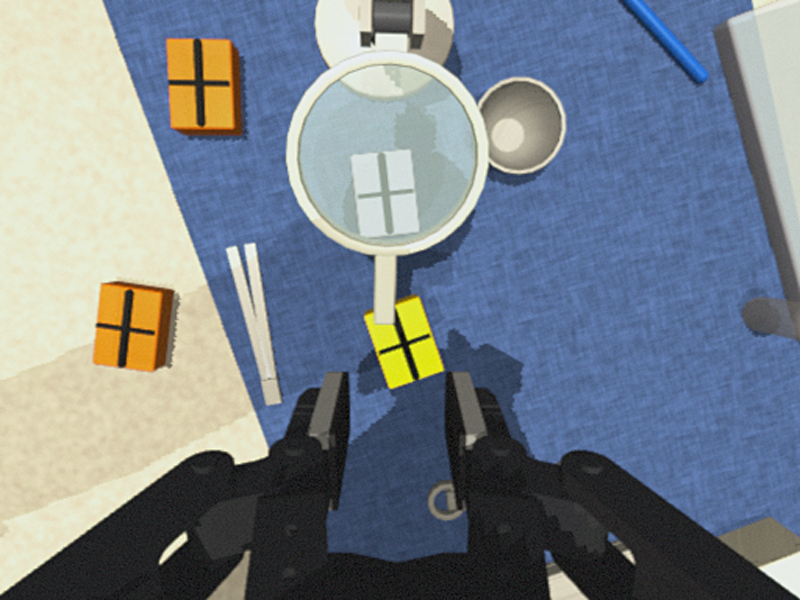

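The arm line now points at the cross (386,192), the tilt is about 0.358 rad, and the lateral offset is about 2 mm, so step 1 holds. Next is the spanner.

```bash
cat >> h.py <<'E'
def sppose(org,yaw,zg=21.,xg=-75.):
    """TCP pose gripping the spanner: org=(x,y,z of spanner origin), yaw of spanner x; tool x = -spanner x, down"""
    X=np.array([np.cos(yaw),np.sin(yaw),0]); x=-X; z=np.array([0,0,-1.]); y=np.cross(z,x)
    return np.array(org,float)+xg*X+[0,0,zg-19], Ro.from_matrix(np.column_stack([x,y,z]))
E
python3 - <<'E'
from h import *
P=sppose([539.7,-384.7,0],np.radians(-11.5)); up=(P[0]+[0,0,110],P[1]); print(up[0])
c=cur(); L=lerp(c,up,14)
for k in range(14): L[k][0][2]=c[0][2]+(0 if k<9 else (up[0][2]-c[0][2])*(k-8)/5)
rows(L)
E
```

```text
[ 466.20564715 -369.74740492  112.        ]
T [[-0.006, -0.058, 0.0], [-0.007, -0.057, 0.0], [-0.006, -0.058, 0.0], [-0.007, -0.058, 0.0], [-0.006, -0.058, 0.0], [-0.007, -0.057, 0.0], [-0.006, -0.058, 0.0], [-0.007, -0.058, 0.0]]
A [[-0.01, -0.003, 0.076], [-0.01, -0.003, 0.076], [-0.01, -0.003, 0.076], [-0.01, -0.003, 0.076], [-0.01, -0.003, 0.076], [-0.01, -0.003, 0.075], [-0.01, -0.003, 0.076], [-0.01, -0.003, 0.076]]
T [[-0.006, -0.058, 0.0], [-0.007, -0.057, -0.05], [-0.006, -0.058, -0.049], [-0.007, -0.058, -0.05], [-0.006, -0.057, -0.05], [-0.007, -0.058, -0.05]]
A [[-0.01, -0.003, 0.076], [-0.01, -0.004, 0.076], [-0.011, -0.003, 0.076], [-0.01, -0.003, 0.076], [-0.01, -0.003, 0.076], [-0.01, -0.003, 0.076]]
```

Emit:
send_rows(
  travel=[
    [-0.006,-0.058,0.0],
    [-0.007,-0.057,0.0],
    [-0.006,-0.058,0.0],
    [-0.007,-0.058,0.0],
    [-0.006,-0.058,0.0],
    [-0.007,-0.057,0.0],
    [-0.006,-0.058,0.0],
    [-0.007,-0.058,0.0],
  ],
  angular=[
    [-0.01,-0.003,0.076],
    [-0.01,-0.003,0.076],
    [-0.01,-0.003,0.076],
    [-0.01,-0.003,0.076],
    [-0.01,-0.003,0.076],
    [-0.01,-0.003,0.075],
    [-0.01,-0.003,0.076],
    [-0.01,-0.003,0.076],
  ],
  hand=[-0.3,-0.3,-0.3,-0.3,-0.3,-0.3,-0.3,-0.3],
)

```text
time_s: 9.55
position: [484.9, -197.9, 235.0]
ee_rot: [-1.366, -2.781, -0.14]
contact_force: [0.5, -0.0, 1.3]
finger_gap: 0.351
gripper_force: 0.0
```

Emit:
send_rows(
  travel=[
    [-0.006,-0.058,0.0],
    [-0.007,-0.057,-0.05],
    [-0.006,-0.058,-0.049],
    [-0.007,-0.058,-0.05],
    [-0.006,-0.057,-0.05],
    [-0.007,-0.058,-0.05],
    [0,0,0],
    [0,0,0],
  ],
  angular=[
    [-0.01,-0.003,0.076],
    [-0.01,-0.004,0.076],
    [-0.011,-0.003,0.076],
    [-0.01,-0.003,0.076],
    [-0.01,-0.003,0.076],
    [-0.01,-0.003,0.076],
    [0,0,0],
    [0,0,0],
  ],
  hand=[-0.3,-0.3,-0.3,-0.3,-0.3,-0.3,-0.3,-0.3],
)

```text
time_s: 10.35
position: [465.4, -369.0, 110.2]
ee_rot: [-0.317, -3.124, -0.005]
contact_force: [0.1, 0.0, 0.9]
finger_gap: 0.351
gripper_force: 0.0
```

```bash
python3 - <<'E'
from h import *
np.set_printoptions(precision=3,suppress=True)
s,c,p,d=shot("w6"); print(s["position"],s["ee_rot"],s["q"],s["time_s"])
v,u=np.mgrid[0:384,0:512]; f,cx,cy=K(c); W=(np.stack([(u-cx)/f*d,(v-cy)/f*d,d],-1)-c["t"])@c["R"]
O=np.array([539.7,-384.7]); rel=W[...,:2]-O; r=np.hypot(*np.moveaxis(rel,-1,0))
m=(d>0)&(W[...,2]>22)&(W[...,2]<36)&(r<150)&(W[...,1]<-325)&(W[...,1]>-410)&(W[...,0]>395); q=W[m]; print("handle",m.sum(),q.mean(0),q.min(0),q.max(0))
if m.sum()>20:
    dirr=np.linalg.svd(q[:,:2]-q[:,:2].mean(0))[2][0]; dirr*=np.sign(dirr[0]); print("yaw",np.degrees(np.arctan2(dirr[1],dirr[0])))
    n=np.array([-dirr[1],dirr[0]]); t=(q[:,:2]-q[:,:2].mean(0)); print("along",np.percentile(t@dirr,[0.5,99.5]),"across",np.percentile(t@n,[1,99]))
m=(d>0)&(W[...,2]>8)&(W[...,2]<20)&(r<32); q=W[m]; print("head",m.sum(),q.mean(0), cv2.minAreaRect(q[:,:2].astype(np.float32)) if m.sum()>5 else 0)
for X in ([539.7,-384.7,16],[466,-370,28]): print(np.array(proj(c,X))/.64)
E
```

```text
[ 465.444 -369.012  110.22 ] [-0.317 -3.124 -0.005] [ 1.269  0.681 -0.895  1.768  0.619  1.004  1.501] 10.35
handle 2364 [ 450.593 -364.489   29.469] [ 407.338 -380.98    22.347] [ 500.722 -349.483   32.32 ]
yaw -12.020703205999569
along [-43.244  49.498] across [-6.639  6.857]
head 1356 [ 533.577 -382.318   17.651] ((529.4985961914062, -381.1140441894531), (37.34370040893555, 42.497772216796875), 77.97115325927734)
[398.868 435.914]
[398.245 313.172]
```

View pics/w6b.png

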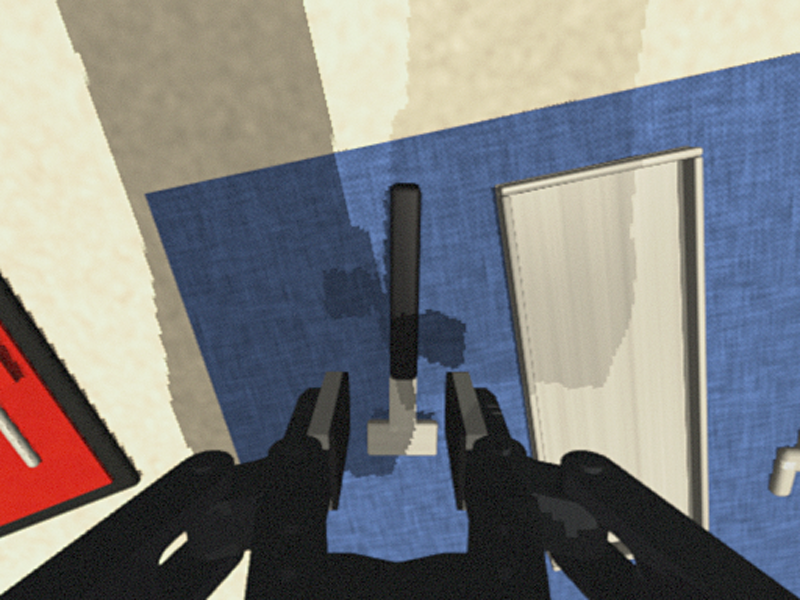

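```bash
python3 - <<'E'
from h import *
P=sppose([540,-384,0],np.radians(-12),22); print(P[0]); rows(lerp(cur(),P,5))
E
```

```text
[ 466.63892994 -368.40662319    3.        ]
T [[0.0, 0.0, -0.043], [0.0, 0.0, -0.044], [0.001, 0.0, -0.043], [-0.0, 0.0, -0.043], [-0.0, 0.0, -0.043]]
A [[-0.0, -0.0, -0.001], [-0.001, -0.0, -0.001], [0.0, -0.0, -0.001], [-0.0, -0.0, -0.001], [-0.0, -0.0, -0.001]]
```

Emit:
send_rows(
  travel=[
    [0,0,-0.043],
    [0,0,-0.044],
    [0.001,0,-0.043],
    [0,0,-0.043],
    [0,0,-0.042],
    [0,0,0],
    [0,0,0],
    [0,0,0],
  ],
  angular=[
    [0,0,-0.001],
    [-0.001,0,-0.001],
    [0,0,-0.001],
    [0,0,-0.001],
    [0,0,-0.001],
    [0,0,0],
    [0,0,0],
    [0,0,0],
  ],
  hand=[-0.3,-0.3,-0.3,-0.3,-0.3,-0.3,-0.5,-0.7],
)

```text
time_s: 11.2
position: [467.8, -369.3, 5.7]
ee_rot: [0.326, 3.123, -0.004]
contact_force: [0.2, 2.1, 1.2]
finger_gap: 0.16
gripper_force: 28.5
```

Emit:
send_rows(
  travel=[
    [0,0,0],
    [0,0,0],
    [0,0,0],
    [0,0,0],
  ],
  angular=[
    [0,0,0],
    [0,0,0],
    [0,0,0],
    [0,0,0],
  ],
  hand=[-1,-1,-1,-1],
)

```text
time_s: 11.6
position: [467.8, -369.3, 5.8]
ee_rot: [0.326, 3.123, -0.004]
contact_force: [-0.8, 2.8, 6.7]
finger_gap: 0.152
gripper_force: 59.7
```

```bash
python3 - <<'E'
from h import *
np.set_printoptions(precision=3,suppress=True)
s=robot.sense(); print(s["contact_force"],s["finger_gap"],s["gripper_force"],s["position"],s["ee_rot"])
# transit target: spanner over the ring, 40 mm above
yaw=np.radians(-76.83+90); P=sppose([574.4,225.1,196+30],yaw,22); print(P[0],np.degrees(yaw))
c=cur(); up=(c[0]+[0,0,250],c[1]); L=lerp(c,up,6); M=lerp(up,P,14); print(M[-1][0]); rows(L+M)
E
```

```text
[-0.751  2.85   6.742] 0.15164351700384548 59.68936622142792 [ 467.8   -369.265    5.79 ] [ 0.326  3.123 -0.004]
[501.373 208.012 229.   ] 13.170000000000002
[501.373 208.012 229.   ]
T [[0.0, 0.0, 0.083], [0.0, 0.0, 0.084], [0.0, 0.0, 0.083], [0.0, 0.0, 0.083], [0.0, 0.0, 0.084], [0.0, 0.0, 0.083], [0.005, 0.082, -0.004], [0.005, 0.083, -0.004]]
A [[0.0, 0.0, 0.0], [0.0, 0.0, 0.0], [0.0, 0.0, 0.0], [0.0, 0.0, 0.0], [0.0, 0.0, 0.0], [0.0, 0.0, 0.0], [0.0, 0.0, 0.02], [0.0, 0.0, 0.02]]
T [[0.004, 0.082, -0.003], [0.005, 0.083, -0.004], [0.005, 0.082, -0.004], [0.005, 0.083, -0.004], [0.005, 0.082, -0.004], [0.004, 0.083, -0.004], [0.005, 0.082, -0.003], [0.005, 0.083, -0.004]]
A [[0.0, 0.0, 0.02], [0.0, 0.0, 0.02], [0.0, 0.001, 0.02], [0.001, -0.0, 0.019], [-0.0, -0.0, 0.02], [-0.0, -0.0, 0.02], [-0.0, -0.0, 0.02], [-0.0, 0.0, 0.02]]
T [[0.005, 0.082, -0.004], [0.005, 0.083, -0.004], [0.004, 0.082, -0.004], [0.005, 0.083, -0.004]]
A [[0.0, 0.0, 0.02], [0.0, 0.0, 0.02], [0.0, 0.0, 0.02], [0.0, 0.001, 0.02]]
```

Emit:
send_rows(
  travel=[
    [0,0,0.04],
    [0,0,0.08],
    [0,0,0.085],
    [0,0,0.085],
    [0,0,0.085],
    [0,0,0.085],
    [0,0,0.04],
    [0,0,0],
  ],
  angular=[
    [0,0,0],
    [0,0,0],
    [0,0,0],
    [0,0,0],
    [0,0,0],
    [0,0,0],
    [0,0,0],
    [0,0,0],
  ],
  hand=[-1,-1,-1,-1,-1,-1,-1,-1],
)

```text
time_s: 12.4
position: [468.0, -369.3, 258.8]
ee_rot: [0.325, 3.12, -0.008]
contact_force: [0.2, 0.7, -2.9]
finger_gap: 0.15
gripper_force: 58.9
```

Emit:
send_rows(
  travel=[
    [0.005,0.082,-0.004],
    [0.005,0.083,-0.004],
    [0.004,0.082,-0.003],
    [0.005,0.083,-0.004],
    [0.005,0.082,-0.004],
    [0.005,0.083,-0.004],
    [0.005,0.082,-0.004],
    [0.004,0.083,-0.004],
  ],
  angular=[
    [0,0,0.02],
    [0,0,0.02],
    [0,0,0.02],
    [0,0,0.02],
    [0,0,0.02],
    [0,0,0.019],
    [0,0,0.02],
    [0,0,0.02],
  ],
  hand=[-1,-1,-1,-1,-1,-1,-1,-1],
)

```text
time_s: 13.2
position: [485.2, -37.7, 238.6]
ee_rot: [-0.068, 3.141, -0.004]
contact_force: [1.2, 0.4, -2.4]
finger_gap: 0.152
gripper_force: 58.9
```

Emit:
send_rows(
  travel=[
    [0.005,0.082,-0.003],
    [0.005,0.083,-0.004],
    [0.005,0.082,-0.004],
    [0.005,0.083,-0.004],
    [0.004,0.082,0],
    [0.005,0.083,0],
    [0,0,0],
    [0,0,0],
  ],
  angular=[
    [0,0,0.02],
    [0,0,0.02],
    [0,0,0.02],
    [0,0,0.02],
    [0,0,0.02],
    [0,0,0.02],
    [0,0,0],
    [0,0,0],
  ],
  hand=[-1,-1,-1,-1,-1,-1,-1,-1],
)

```text
time_s: 14.0
position: [499.6, 209.1, 231.0]
ee_rot: [-0.365, 3.12, -0.003]
contact_force: [0.5, -0.0, -1.5]
finger_gap: 0.148
gripper_force: 59.1
```

```bash
python3 - <<'E'
from h import *
np.set_printoptions(precision=3,suppress=True)
s,c,p,d=shot("w7"); print(s["position"],s["ee_rot"],s["q"],s["gripper_force"],s["finger_gap"],s["time_s"])
ps,ds=robot.snapshot("side"); pt,dt=robot.snapshot("top"); cs=robot.get_calibration("side"); ct=robot.get_calibration("top")
cv2.imwrite("pics/side7.png",ps); cv2.imwrite("pics/top7.png",pt); np.save("pics/side7.npy",ds); np.save("pics/top7.npy",dt)
u,v=map(int,proj(cs,[540,220,225])); A=cv2.resize(ps[v-35:v+45,u-50:u+50],(400,320),interpolation=cv2.INTER_CUBIC); print("side",u-50,v-35)
u,v=map(int,proj(ct,[540,220,225])); B=cv2.resize(pt[v-40:v+40,u-50:u+50],(400,320),interpolation=cv2.INTER_CUBIC); print("top",u-50,v-40)
C=cv2.resize(p,(400,300)); C=cv2.copyMakeBorder(C,0,0,0,0,cv2.BORDER_CONSTANT)
z=p[210:384,180:332]; D=cv2.resize(z,(262,300),interpolation=cv2.INTER_CUBIC)
im=np.zeros((600,800,3),np.uint8); im[:280,:400]=A[:280]; im[:280,400:]=B[:280]; im[300:,:400]=C; im[300:,400:662]=D; cv2.imwrite("pics/comp2.png",im)
E
```

```text
[499.569 209.145 231.038] [-0.365  3.12  -0.003] [ 0.419  0.499 -1.14   1.796  0.494  1.17   0.927] 59.0822035074234 0.1482910231944128 14.0
side 206 222
top 123 153
```

View pics/comp2.png

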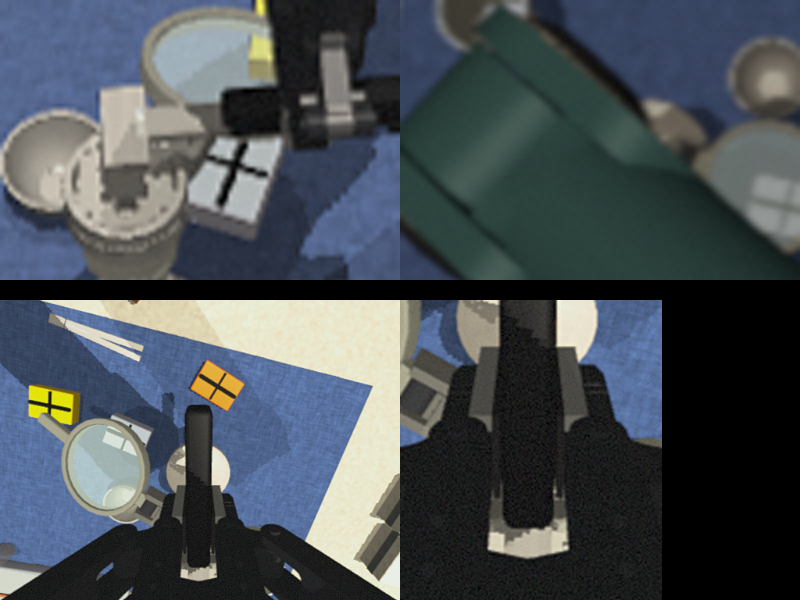

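The side crop shows the head plate at (125,125) hovering over the ring (125,190). The wrist view shows the head behind the handle at (530,540). I'll measure the plate from the depth.

```bash
cat >> h.py <<'E'
def cloud(c,d):
    v,u=np.mgrid[0:384,0:512]; f,cx,cy=K(c); return (np.stack([(u-cx)/f*d,(v-cy)/f*d,d],-1)-c["t"])@c["R"]
E
python3 - <<'E'
from h import *
np.set_printoptions(precision=2,suppress=True)
s,c,d=load("w7"); cs=robot.get_calibration("side"); ds=np.load("pics/side7.npy")
for n,cc,dd,zr in (("side",cs,ds,(234,250)),("wrist",c,d,(234,250)),("ringside",cs,ds,(192,200))):
    W=cloud(cc,dd); m=(dd>0)&(W[...,2]>zr[0])&(W[...,2]<zr[1])&(np.hypot(W[...,0]-574,W[...,1]-225)<30); q=W[m]; print(n,m.sum())
    if m.sum()>8:
        print(q.mean(0),q.min(0),q.max(0),cv2.minAreaRect(q[:,:2].astype(np.float32)))
# handle from wrist: depth
W=cloud(c,d); X=np.array([np.cos(.2299),np.sin(.2299)])
m=(d>0)&(W[...,2]>235)&(W[...,2]<270)&(abs((W[...,:2]-s["position"][:2])@[-X[1],X[0]])<12); q=W[m]; a=(q[:,:2]-s["position"][:2])@X
for lo,hi in ((-60,-50),(-50,-40),(-40,-30),(-30,-20),(-20,-12)):
    k=(a>lo)&(a<hi); print(lo,k.sum(),np.median(q[k],0) if k.any() else '',  np.percentile((q[k][:,:2]-s["position"][:2])@[-X[1],X[0]],[2,98]) if k.any() else '')
print(a.min())
R=cur()[1].as_matrix(); print(R)
E
```

```text
side 348
[567.59 226.44 240.56] [544.13 207.82 234.95] [586.64 246.44 243.92] ((563.7691040039062, 224.51353454589844), (39.002403259277344, 39.418704986572266), 10.866127967834473)
wrist 298
[548.26 219.19 242.83] [544.11 212.   241.01] [552.84 226.54 244.63] ((548.8997192382812, 219.49835205078125), (8.533679008483887, 13.971715927124023), 12.521605491638184)
ringside 515
[574.34 232.29 195.72] [547.9  205.86 192.02] [603.21 254.8  198.39] ((575.5673828125, 230.3806915283203), (48.77959442138672, 55.29106903076172), 89.60076141357422)
-60 938 [446.2  195.2  254.98] [-8.06  5.33]
-50 873 [455.97 197.55 254.96] [-8.21  5.23]
-40 792 [465.66 199.89 254.94] [-7.94  5.31]
-30 759 [475.45 202.18 254.91] [-8.09  5.51]
-20 1544 [485.33 206.79 255.13] [-11.69  11.39]
-61.76762399441388
[[-0.97 -0.23  0.  ]
 [-0.23  0.97 -0.  ]
 [-0.   -0.   -1.  ]]
```

```bash
python3 - <<'E'
from h import *
np.set_printoptions(precision=2,suppress=True)
s,c,d=load("w7"); cs=robot.get_calibration("side"); ds=np.load("pics/side7.npy")
ya=.2299-.0; R=Ro.from_rotvec(s["ee_rot"]).as_matrix(); X=-R[:2,0]; Y=np.array([-X[1],X[0]]); print("yaw",np.degrees(np.arctan2(X[1],X[0])))
W=cloud(cs,ds); m=(ds>0)&(W[...,2]>237)&(W[...,2]<250)&(np.hypot(W[...,0]-574,W[...,1]-225)<35); q=W[m]
r=q[:,:2]-COL; a=r@X; b=r@Y; k=a>-8; print("head a",np.percentile(a[k],[1,99]),a.max(),"b",np.percentile(b[k],[1,99]),"z",np.median(q[k][:,2]))
pp=(s["position"][:2]-COL); print("TCP rel ring along/lat",pp@X,pp@Y)
m=(ds>0)&(abs(W[...,2]-196)<2.5)&(np.hypot(W[...,0]-574,W[...,1]-228)<34); q=W[m]; print("ring from side",q.min(0),q.max(0), cv2.minEnclosingCircle(q[:,:2].astype(np.float32)))
E
```

```text
yaw 13.353406853721614
head a [-7.74  9.3 ] 9.473727682454278 b [-17.27  20.34] z 240.7956054297178
TCP rel ring along/lat -76.49262703420307 1.7586341012062572
ring from side [547.93 205.86 193.6 ] [603.21 255.43 198.39] ((575.7913208007812, 227.8194580078125), 28.252700805664062)
```

Emit:
send_rows(
  travel=[
    [0.005,0,-0.01],
    [0,0,-0.02],
    [0,0,-0.02],
    [0,0,-0.004],
    [0,0,0],
    [0,0,0],
  ],
  angular=[
    [0,0,-0.002],
    [0,0,0],
    [0,0,0],
    [0,0,0],
    [0,0,0],
    [0,0,0],
  ],
  hand=[-1,-1,-1,-1,-1,-1],
)

```text
time_s: 14.75
position: [503.0, 208.3, 204.3]
ee_rot: [-0.356, 3.12, -0.002]
contact_force: [-1.0, -0.1, -2.0]
finger_gap: 0.153
gripper_force: 59.1
```

```bash
python3 - <<'E'
from h import *
np.set_printoptions(precision=2,suppress=True)
ds=robot.snapshot("side"); p,ds=ds; s=robot.sense(); cs=robot.get_calibration("side")
R=Ro.from_rotvec(s["ee_rot"]).as_matrix(); X=-R[:2,0]; Y=np.array([-X[1],X[0]])
pp=(s["position"][:2]-COL); print(np.degrees(np.arctan2(X[1],X[0])),"TCP rel",pp@X,pp@Y,s["position"][2],s["contact_force"])
W=cloud(cs,ds); zt=s["position"][2]-5.8+16; m=(ds>0)&(abs(W[...,2]-zt)<4)&(np.hypot(W[...,0]-574,W[...,1]-225)<35); q=W[m]
r=q[:,:2]-COL; a=r@X; b=r@Y; k=a>-8; print("head a",np.percentile(a[k],[1,99]),"b",np.percentile(b[k],[1,99]),"z",np.median(q[k][:,2]))
m=(ds>0)&(abs(W[...,2]-196)<2.5)&(np.hypot(W[...,0]-574,W[...,1]-228)<34); q=W[m]; print("ring",q.min(0),q.max(0),cv2.minEnclosingCircle(q[:,:2].astype(np.float32)))
cv2.imwrite("pics/side8.png",p)
E
```

```text
13.026121540180789 TCP rel -73.25215655538415 -0.27355067149206874 204.44669749961508 [-0.23 -0.9  -0.74]
head a [-7.13 12.34] b [-18.11  19.89] z 214.01054477313915
ring [547.79 200.51 193.55] [603.01 255.24 198.42] ((575.3494262695312, 227.54690551757812), 27.876243591308594)
```

Emit:
send_rows(
  travel=[
    [-0.002,0.002,0],
    [0,0,-0.006],
    [0,0,-0.006],
    [0,0,-0.004],
    [0,0,-0.004],
    [0,0,0],
    [0,0,0],
  ],
  angular=[
    [0,0,0],
    [0,0,0],
    [0,0,0],
    [0,0,0],
    [0,0,0],
    [0,0,0],
    [0,0,0],
  ],
  hand=[-1,-1,-1,-1,-1,-1,-1],
)

```text
time_s: 15.5
position: [502.0, 209.2, 194.2]
ee_rot: [-0.356, 3.12, -0.002]
contact_force: [1.0, 0.1, -1.9]
finger_gap: 0.145
gripper_force: 59.1
```

No resistance while descending past the ring top, so the pins are in (about 7.6 mm). I'll sink a bit more and plan the turn.

Emit:
send_rows(
  travel=[
    [0,0,-0.003],
    [0,0,0],
    [0,0,0],
  ],
  angular=[
    [0,0,0],
    [0,0,0],
    [0,0,0],
  ],
  hand=[-1,-1,-1],
)

```text
time_s: 15.8
position: [502.0, 209.2, 192.7]
ee_rot: [-0.356, 3.12, -0.002]
contact_force: [0.7, 0.0, -2.4]
finger_gap: 0.147
gripper_force: 59.1
```

```bash
cat >> h.py <<'E'
def turn(p,R,phi):
    Q=Ro.from_rotvec([0,0,-phi]); c=np.array([*COL,0]); return Q.apply(p-c)+c, Q*R
E
python3 - <<'E'
from h import *
np.set_printoptions(precision=2,suppress=True)
p,ds=robot.snapshot("side"); s=robot.sense(); cs=robot.get_calibration("side"); print(s["position"],s["contact_force"],s["q"])
W=cloud(cs,ds); m=(ds>0)&(W[...,2]>198)&(W[...,2]<212)&(np.hypot(W[...,0]-574,W[...,1]-226)<22); print("head top z",np.median(W[m],0))
c=cur(); rows([turn(*c,.06*k) for k in range(1,19)])
E
```

```text
[502.04 209.15 192.71] [ 0.12 -0.19 -1.83] [ 0.38  0.54 -1.1   1.83  0.54  1.11  0.89]
head top z [572.86 227.34 202.49]
T [[-0.002, 0.009, 0.0], [-0.001, 0.009, 0.0], [-0.0, 0.008, 0.0], [-0.0, 0.009, 0.0], [0.0, 0.009, -0.0], [0.001, 0.009, 0.0], [0.002, 0.009, 0.0], [0.002, 0.008, 0.0]]
A [[-0.0, 0.0, -0.038], [0.0, 0.0, -0.038], [0.0, 0.0, -0.039], [-0.0, -0.0, -0.038], [-0.0, -0.0, -0.038], [0.0, -0.0, -0.038], [-0.0, -0.0, -0.038], [-0.0, -0.0, -0.039]]
T [[0.002, 0.009, 0.0], [0.003, 0.008, 0.0], [0.004, 0.008, 0.0], [0.004, 0.008, -0.0], [0.004, 0.008, 0.0], [0.005, 0.007, -0.0], [0.006, 0.007, 0.0], [0.006, 0.007, -0.0]]
A [[-0.0, -0.0, -0.038], [-0.0, 0.0, -0.038], [-0.0, 0.0, -0.038], [-0.0, -0.0, -0.038], [-0.0, 0.0, -0.039], [-0.0, 0.0, -0.038], [-0.0, 0.0, -0.038], [-0.0, 0.0, -0.038]]
T [[0.006, 0.007, 0.0], [0.006, 0.006, 0.0]]
A [[-0.0, 0.0, -0.038], [-0.0, 0.0, -0.039]]
```

Emit:
send_rows(
  travel=[
    [-0.002,0.009,0.0],
    [-0.001,0.009,0.0],
    [0,0.008,0.0],
    [0,0.009,0.0],
    [0.0,0.009,0],
    [0.001,0.009,0.0],
    [0.002,0.009,0.0],
    [0.002,0.008,0.0],
  ],
  angular=[
    [0,0,-0.038],
    [0,0,-0.038],
    [0,0,-0.039],
    [0,0,-0.038],
    [0,0,-0.038],
    [0,0,-0.038],
    [0,0,-0.038],
    [0,0,-0.039],
  ],
  hand=[-1,-1,-1,-1,-1,-1,-1,-1],
)

```text
time_s: 16.65
position: [502.3, 244.8, 192.7]
ee_rot: [-0.399, -3.116, 0.003]
contact_force: [-4.4, 2.6, 0.1]
finger_gap: 0.15
gripper_force: 59.4
```

```bash
python3 - <<'E'
from h import *
np.set_printoptions(precision=2,suppress=True)
s=robot.sense(); print(s["position"],s["contact_force"],s["ft_torque"],s["q"],s["finger_gap"])
R=cur()[1].as_matrix(); X=-R[:2,0]; Y=np.array([-X[1],X[0]]); pp=s["position"][:2]-COL; print("yaw",np.degrees(np.arctan2(X[1],X[0])),pp@X,pp@Y)
E
```

```text
[502.31 244.82 192.68] [-4.38  2.61  0.09] [0.57 0.91 0.39] [ 0.23  0.52 -0.97  1.8   0.48  1.09  0.4 ] 0.14956998345559286
yaw -14.602581258180855 -74.73818442824822 0.9083664234137326
```

Emit:
send_rows(
  travel=[
    [0.002,0.009,0.0],
    [0.003,0.008,0.0],
    [0.004,0.008,0.0],
    [0.004,0.008,0],
    [0.004,0.008,0.0],
    [0.005,0.007,0],
    [0.006,0.007,0.0],
    [0,0,0],
  ],
  angular=[
    [0,0,-0.038],
    [0,0,-0.038],
    [0,0,-0.038],
    [0,0,-0.038],
    [0,0,-0.039],
    [0,0,-0.038],
    [0,0,-0.038],
    [0,0,0],
  ],
  hand=[-1,-1,-1,-1,-1,-1,-1,-1],
)

```text
time_s: 17.45
position: [516.2, 273.2, 192.8]
ee_rot: [-1.037, -2.964, 0.001]
contact_force: [-5.9, 4.1, -1.4]
finger_gap: 0.15
gripper_force: 59.4
```

```bash
python3 - <<'E'
from h import *
np.set_printoptions(precision=2,suppress=True)
s=robot.sense(); print(s["position"],s["contact_force"],s["ft_torque"],s["q"],s["finger_gap"])
R=cur()[1].as_matrix(); X=-R[:2,0]; Y=np.array([-X[1],X[0]]); pp=s["position"][:2]-COL; y=np.arctan2(X[1],X[0]); print("yaw",np.degrees(y),"turned",np.radians(13.03)-y,pp@X,pp@Y)
c=cur(); rows([turn(*c,.04*k) for k in range(1,9)])
E
```

```text
[516.19 273.22 192.78] [-5.91  4.09 -1.36] [0.92 1.09 0.39] [ 0.11  0.52 -0.86  1.73  0.44  1.09 -0.  ] 0.14969708239360108
yaw -38.560860949818256 turned 0.9004303875128976 -75.51069529224766 1.340514420725436
T [[0.004, 0.005, 0.0], [0.004, 0.004, 0.0], [0.004, 0.004, 0.0], [0.005, 0.004, 0.0], [0.004, 0.004, 0.0], [0.005, 0.004, 0.0], [0.005, 0.003, -0.0], [0.005, 0.004, -0.0]]
A [[-0.0, -0.0, -0.025], [-0.0, -0.0, -0.026], [-0.0, -0.0, -0.025], [-0.0, -0.0, -0.026], [-0.0, -0.0, -0.025], [0.0, -0.0, -0.026], [-0.0, -0.0, -0.025], [0.0, -0.0, -0.026]]
```

Emit:
send_rows(
  travel=[
    [0.006,0.004,0.0],
    [0.004,0.004,0.0],
    [0.004,0.004,0.0],
    [0,0,0],
  ],
  angular=[
    [0,0,-0.025],
    [0,0,-0.026],
    [0,0,-0.025],
    [0,0,0],
  ],
  hand=[-1,-1,-1,-1],
)

```text
time_s: 17.85
position: [520.5, 278.4, 191.9]
ee_rot: [-1.206, -2.896, 0.009]
contact_force: [-23.0, -3.0, 3.7]
finger_gap: 0.149
gripper_force: 68.1
```

```bash
cat > st.py <<'E'
from h import *
np.set_printoptions(precision=2,suppress=True)
s=robot.sense(); print(s["position"],s["contact_force"],s["ft_torque"],s["q"],s["time_s"])
R=cur()[1].as_matrix(); X=-R[:2,0]; Y=np.array([-X[1],X[0]]); pp=s["position"][:2]-COL; y=np.arctan2(X[1],X[0]); print("yaw",np.degrees(y),"turned",np.radians(13.03)-y,pp@X,pp@Y, "force along/lat",s["contact_force"][:2]@X,s["contact_force"][:2]@Y)
E
python3 st.py
```

```text
[520.51 278.4  191.86] [-22.98  -2.97   3.67] [-0.8   4.52  1.45] [ 0.08  0.53 -0.83  1.72  0.43  1.1  -0.11] 17.85
yaw -45.22968820488223 turned 1.0168233803604996 -75.79278718509451 -0.7176631930558358 force along/lat -14.078330583485776 -18.409236214297206
```

Emit:
send_rows(
  travel=[
    [0.003,0.002,0],
    [0,0,0],
    [0,0,0],
  ],
  angular=[
    [0,0,-0.02],
    [0,0,0],
    [0,0,0],
  ],
  hand=[-1,-1,-1],
)

```text
time_s: 18.15
position: [521.4, 278.6, 191.6]
ee_rot: [-1.25, -2.876, 0.012]
contact_force: [-28.4, -6.8, 6.1]
finger_gap: 0.15
gripper_force: 76.8
```

```bash
cat >> st.py <<'E'
ps,ds=robot.snapshot("side"); cs=robot.get_calibration("side"); cv2.imwrite("pics/sidelast.png",ps)
W=cloud(cs,ds); m=(ds>0)&(W[...,2]>199)&(W[...,2]<208)&(np.hypot(W[...,0]-575,W[...,1]-227)<21); q=W[m]; r=q[:,:2]-COL-[1,2.4]; a=r@X;b=r@Y; print("head",np.median(q[:,2]),np.percentile(a,[1,99]),np.percentile(b[a>-8],[1,99]))
E
python3 st.py
```

```text
[521.4  278.63 191.61] [-28.43  -6.8    6.14] [-1.69  5.69  1.04] [ 0.07  0.53 -0.82  1.71  0.43  1.1  -0.14] 18.15
yaw -46.98323961955621 turned 1.047428626149565 -75.29195618268449 -2.2352873114800693 force along/lat -14.422778465122779 -25.431744223932096
head 202.22443603035225 [-11.58  10.01] [-4.37 19.22]
```

Emit:
send_rows(
  travel=[
    [-0.003,-0.002,0],
    [-0.004,-0.004,0],
    [-0.004,-0.004,0],
    [0,0,0],
  ],
  angular=[
    [0,0,0.02],
    [0,0,0.025],
    [0,0,0.026],
    [0,0,0],
  ],
  hand=[-1,-1,-1,-1],
)

```text
time_s: 18.6
position: [517.6, 274.6, 192.4]
ee_rot: [-1.088, -2.944, 0.005]
contact_force: [-15.0, 1.5, 1.9]
finger_gap: 0.153
gripper_force: 60.6
```

```bash
python3 st.py
```

```text
[517.6  274.59 192.45] [-15.     1.48   1.94] [0.49 3.07 0.42] [ 0.1   0.53 -0.85  1.73  0.44  1.1  -0.03] 18.6
yaw -40.567608521884104 turned 0.9354547399018488 -75.33282401596722 0.6511179873271136 force along/lat -12.361227579136713 -8.630690548814853
head 202.45340026195805 [-17.56  10.03] [-14.58  18.86]
```

Emit:
send_rows(
  travel=[
    [-0.006,-0.003,0],
    [-0.002,-0.002,0],
    [0,0,0],
  ],
  angular=[
    [0,0,0.025],
    [0,0,0.013],
    [0,0,0],
  ],
  hand=[-1,-1,-1],
)

```text
time_s: 18.95
position: [515.4, 271.5, 192.7]
ee_rot: [-1.005, -2.976, 0.003]
contact_force: [-6.4, 2.7, -0.1]
finger_gap: 0.151
gripper_force: 59.4
```

```bash
python3 st.py
```

```text
[515.35 271.52 192.67] [-6.37  2.71 -0.13] [ 0.59  1.32 -0.  ] [ 0.11  0.52 -0.87  1.74  0.44  1.09  0.02] 18.95
yaw -37.31791618336179 turned 0.8787369089178002 -75.09842017638962 1.1181262998721333 force along/lat -6.706544180095082 -1.7110297059103352
head 202.54312299333301 [-19.93   9.87] [-17.33  18.55]
```

Emit:
send_rows(
  travel=[
    [-0.001,0.001,0.004],
    [0,0,0.01],
    [0,0,0.02],
    [0,0,0.04],
    [0,0,0.05],
    [0,0,0],
    [0,0,0],
  ],
  angular=[
    [0,0,0],
    [0,0,0],
    [0,0,0],
    [0,0,0],
    [0,0,0],
    [0,0,0],
    [0,0,0],
  ],
  hand=[-1,-1,-1,-1,-1,-1,-1],
)

```text
time_s: 19.7
position: [516.0, 271.5, 255.4]
ee_rot: [1.007, 2.974, -0.002]
contact_force: [0.0, -0.2, -2.5]
finger_gap: 0.147
gripper_force: 59.4
```

```bash
python3 - <<'E'
from h import *
np.set_printoptions(precision=2,suppress=True)
s=robot.sense(); print(s["position"],s["contact_force"],s["ee_rot"],s["finger_gap"])
R=cur()[1].as_matrix(); X=-R[:2,0]; y=np.arctan2(X[1],X[0]); print(np.degrees(y), R[:,2])
# spanner pitch check from wrist depth of handle top
sh,c,p,d=shot("w9"); W=cloud(c,d); Y=np.array([-X[1],X[0]]); rel=W[...,:2]-s["position"][:2]
a=rel@X; b=rel@Y; z0=s["position"][2]; m=(d>0)&(abs(b)<6)&(W[...,2]>z0+8)&(W[...,2]<z0+35)&(a<-15)&(a>-70)
print("handle z vs a",np.polyfit(a[m],W[...,2][m]-z0,1),m.sum(),"lat vs a",np.polyfit(a[m],b[m],1),a[m].min())
# tray axes from w1
T=[np.array(v) for v in ([646.9,-223.2],[647.4,-314.],[418.1,-222.1],[419.7,-312.7])]; ctr=np.mean(T,0); ax=(T[0]+T[1]-T[2]-T[3]); print("tray",ctr,np.degrees(np.arctan2(ax[1],ax[0])))
yaw=np.arctan2(ax[1],ax[0]); X2=np.array([np.cos(yaw),np.sin(yaw)])
org=np.array([*(ctr+57*X2),4.]); P=sppose(org+[0,0,245],yaw,24.8,-74); print(P[0])
c=cur(); up=(np.array([c[0][0],c[0][1],P[0][2]]),c[1]); rows(lerp(up,P,13),start=up)
E
```

```text
[515.98 271.52 255.37] [ 0.05 -0.18 -2.5 ] [ 1.01  2.97 -0.  ] 0.1470737246569875
-37.415277907832944 [ 0. -0. -1.]
handle z vs a [ 0.05 25.22] 2881 lat vs a [ 0.01 -0.75] -60.431898348024625
tray [ 533.02 -268.  ] -0.30122366685592344
[ 516.03 -267.91  254.8 ]
T [[0.0, -0.083, 0.0], [0.0, -0.083, 0.0], [0.0, -0.083, 0.0], [0.0, -0.083, 0.0], [0.0, -0.083, 0.0], [0.0, -0.083, 0.0], [0.0, -0.083, 0.0], [0.0, -0.083, 0.0]]
A [[0.0, 0.0, 0.032], [0.0, 0.0, 0.031], [0.0, 0.0, 0.032], [0.0, 0.0, 0.032], [0.0, 0.0, 0.032], [0.001, 0.0, 0.031], [-0.0, 0.0, 0.032], [-0.0, 0.0, 0.032]]
T [[0.001, -0.083, 0.0], [-0.0, -0.083, 0.0], [-0.0, -0.083, 0.0], [-0.0, -0.082, 0.0], [-0.0, -0.083, 0.0]]
A [[-0.0, 0.0, 0.031], [-0.0, 0.0, 0.032], [0.0, 0.0, 0.032], [0.0, 0.0, 0.032], [0.0, 0.0, 0.031]]
```

Emit:
send_rows(
  travel=[
    [0.0,-0.05,0.0],
    [0.0,-0.083,0.0],
    [0.0,-0.083,0.0],
    [0.0,-0.083,0.0],
    [0.0,-0.083,0.0],
    [0.0,-0.083,0.0],
    [0.0,-0.083,0.0],
    [0.0,-0.083,0.0],
  ],
  angular=[
    [0,0,0.032],
    [0,0,0.031],
    [0,0,0.032],
    [0,0,0.032],
    [0,0,0.032],
    [0,0,0.031],
    [0,0,0.032],
    [0,0,0.032],
  ],
  hand=[-1,-1,-1,-1,-1,-1,-1,-1],
)

```text
time_s: 20.55
position: [514.9, -45.8, 254.1]
ee_rot: [-0.394, -3.116, 0.003]
contact_force: [1.1, 0.0, -2.4]
finger_gap: 0.151
gripper_force: 59.1
```

Emit:
send_rows(
  travel=[
    [0.0,-0.083,0.0],
    [0.0,-0.083,0.0],
    [0.0,-0.083,0.0],
    [0.0,-0.082,0.0],
    [0.0,-0.083,0.0],
    [0,-0.033,0],
    [0,0,0],
    [0,0,0],
  ],
  angular=[
    [0,0,0.031],
    [0,0,0.032],
    [0,0,0.032],
    [0,0,0.032],
    [0,0,0.031],
    [0,0,0],
    [0,0,0],
    [0,0,0],
  ],
  hand=[-1,-1,-1,-1,-1,-1,-1,-1],
)

```text
time_s: 21.35
position: [515.4, -266.6, 254.1]
ee_rot: [0.008, 3.141, -0.001]
contact_force: [-0.5, 0.8, -2.2]
finger_gap: 0.148
gripper_force: 59.2
```

```bash
python3 - <<'E'
from h import *
np.set_printoptions(precision=2,suppress=True)
s=robot.sense(); print(s["position"],s["ee_rot"],s["q"],s["time_s"])
cs,ct=robot.get_calibration("side"),robot.get_calibration("top"); ps,ds=robot.snapshot("side"); pt,dt=robot.snapshot("top")
cv2.imwrite("pics/side9.png",ps); cv2.imwrite("pics/top9.png",pt)
W=cloud(cs,ds); rr=np.hypot(W[...,0]-575.3,W[...,1]-227.5)
# hole pixels: dark pixels inside ring top projection
f=lambda c,p:[np.array(proj(c,p))]
for n,c,p in (("side",cs,ps),("top",ct,pt)):
    g=cv2.cvtColor(p,cv2.COLOR_BGR2GRAY); u0,v0=proj(c,[*COL,196]); best=[]
    off=[0,0] if n=="top" else [1,2.4]
    # score two-hole template over angle
    for ang in np.radians(np.arange(-180,0,2)):
        sc=0
        for sg in (1,-1):
            ctr=COL+off+sg*13*np.array([np.cos(ang),np.sin(ang)])
            for dx in (-2,0,2):
                for dy in (-2,0,2):
                    u,v=proj(c,[ctr[0]+dx,ctr[1]+dy,196]); sc+=cv2.getRectSubPix(g,(1,1),(float(u),float(v)))[0,0]
        best.append((sc/18,np.degrees(ang)))
    best.sort(); print(n,best[:5],best[-1])
# arm direction & tilt via tab in top depth
W=cloud(ct,dt); e=np.array([np.sin(-.317),-np.cos(-.317)]); h=np.array([np.cos(-.317),np.sin(-.317)])
for n,Wc in (("top",W),("side",cloud(cs,ds))):
    rel=Wc[...,:2]-COL-([0,0] if n=="top" else [1,2.4]); o=rel@e; l=rel@h; m=(o>166)&(o<206)&(abs(l)<20)&(Wc[...,2]>88)&(Wc[...,2]<135); print(n,m.sum(),"lat",np.median(l[m]),"tilt",-np.arctan(np.polyfit(o[m],Wc[...,2][m],1)[0]))
# place rows
P=sppose([590,-268.3,4],np.radians(-.3),24.8,-74); print(P[0]); c=cur(); rows(lerp(c,(P[0]+[0,0,25],P[1]),6))
E
```

```text
[ 515.42 -266.55  254.15] [ 0.01  3.14 -0.  ] [ 1.13  0.46 -0.94  1.68  0.4   1.2   1.66] 21.35
side [(np.float64(0.05555555555555555), np.float64(-158.0)), (np.float64(0.2777777777777778), np.float64(-160.0)), (np.float64(0.2777777777777778), np.float64(-28.0)), (np.float64(0.3333333333333333), np.float64(-29.999999999999996)), (np.float64(0.4444444444444444), np.float64(-162.0))] (np.float64(14.055555555555555), np.float64(-138.0))
top [(np.float64(0.3888888888888889), np.float64(-134.0)), (np.float64(0.6666666666666666), np.float64(-84.0)), (np.float64(0.7222222222222222), np.float64(-100.0)), (np.float64(1.2222222222222223), np.float64(-150.0)), (np.float64(1.8888888888888888), np.float64(-136.0))] (np.float64(13.722222222222221), np.float64(-102.0))
top 47 lat -2.877819228834307 tilt 0.38368487431315074
side 57 lat -3.6672432869473113 tilt 0.3599685591501552
[ 516.   -267.91    9.8 ]
T [[0.0, -0.001, -0.073], [0.0, -0.0, -0.074], [0.0, -0.001, -0.073], [0.0, -0.001, -0.073], [0.0, -0.0, -0.073], [0.001, -0.001, -0.074]]
A [[0.0, 0.0, -0.0], [0.0, 0.0, -0.0], [0.0, 0.0, -0.0], [0.001, 0.0, -0.001], [-0.0, 0.0, 0.0], [-0.0, 0.0, 0.0]]<stdin>:19: RuntimeWarning: overflow encountered in scalar add
```

Emit:
send_rows(
  travel=[
    [0.0,-0.001,-0.073],
    [0.0,0,-0.074],
    [0.0,-0.001,-0.073],
    [0.0,-0.001,-0.073],
    [0.0,0,-0.073],
    [0.001,0,-0.074],
    [0,0,-0.02],
    [0,0,0],
  ],
  angular=[
    [0,0,0],
    [0,0,0],
    [0,0,0],
    [0,0,0],
    [0,0,0],
    [0,0,0],
    [0,0,0],
    [0,0,0],
  ],
  hand=[-1,-1,-1,-1,-1,-1,-1,-1],
)

```text
time_s: 22.25
position: [515.9, -267.7, 24.3]
ee_rot: [-0.006, -3.141, 0.001]
contact_force: [0.1, 0.4, -1.4]
finger_gap: 0.146
gripper_force: 59.1
```

```bash
python3 - <<'E'
from h import *
np.set_printoptions(precision=2,suppress=True)
s=robot.sense(); print(s["position"],s["contact_force"],s["q"])
for n in ("side","top"):
    c=robot.get_calibration(n); g=cv2.cvtColor(cv2.imread(f"pics/{n}9.png"),cv2.COLOR_BGR2GRAY).astype(np.float32); off=[0,0] if n=="top" else [1,2.4]; best=[]
    for ad in range(-180,0,3):
        ang=np.radians(ad); sc=np.mean([cv2.getRectSubPix(g,(1,1),tuple(map(float,proj(c,[*(COL+off+sg*13*np.array([np.cos(ang),np.sin(ang)])+[dx,dy]),196]))))[0,0] for sg in(1,-1) for dx in(-2,0,2) for dy in(-2,0,2)])
        best.append((round(float(sc),1),ad))
    best.sort(); print(n,best[:6],best[-1])
E
```

```text
[ 515.92 -267.67   24.27] [ 0.09  0.35 -1.4 ] [ 0.98  0.74 -0.74  1.84  0.67  0.82  1.46]
side [(90.7, -120), (91.0, -117), (91.6, -114), (92.4, -123), (93.1, -111), (95.7, -108)] (157.7, -72)
top [(124.1, -120), (124.1, -117), (124.1, -111), (124.3, -114), (124.5, -123), (124.9, -126)] (154.9, -3)
```

```bash
python3 - <<'E'
from h import *
np.set_printoptions(precision=2,suppress=True)
def est(n,img):
    c=robot.get_calibration(n); g=cv2.cvtColor(cv2.imread(img),cv2.COLOR_BGR2GRAY).astype(np.float32)
    best=[]
    for ox in (-1,0,1,2):
      for oy in (-1,0,1,2,3,4):
        for ad in range(-160,-40,2):
            ang=np.radians(ad); sc=np.mean([cv2.getRectSubPix(g,(1,1),tuple(map(float,proj(c,[*(COL+[ox,oy]+sg*13*np.array([np.cos(ang),np.sin(ang)])+[dx,dy]),196]))))[0,0] for sg in(1,-1) for dx in(-3,-1,1,3) for dy in(-3,-1,1,3)])
            best.append((round(float(sc),1),ad,ox,oy))
    best.sort(); print(n,img,best[:4])
for n in ("side","top"):
    for k in (0,9): est(n,f"pics/{n}{k}.png")
c=robot.get_calibration("side"); u,v=map(int,proj(c,[575.4,227.5,196]))
A=[cv2.resize(cv2.imread(f"pics/side{k}.png")[v-24:v+24,u-24:u+24],(290,290),interpolation=cv2.INTER_CUBIC) for k in (0,9)]
c=robot.get_calibration("top"); u,v=map(int,proj(c,[574.4,225.1,196]))
B=[cv2.resize(cv2.imread(f"pics/top{k}.png")[v-16:v+16,u-16:u+16],(290,290),interpolation=cv2.INTER_CUBIC) for k in (0,9)]
cv2.imwrite("pics/comp3.png",np.vstack([np.hstack(A),np.hstack(B)]))
E
```

```text
side pics/side0.png [(87.4, -76, 1, 0), (87.8, -78, 1, 0), (88.5, -74, 1, 0), (88.6, -76, 1, 1)]
side pics/side9.png [(87.9, -118, 1, 1), (88.3, -116, 1, 0), (88.4, -116, 1, 1), (88.8, -118, 1, 0)]
top pics/top0.png [(108.0, -76, 0, 3), (108.1, -76, 0, 2), (108.3, -78, 0, 2), (108.3, -78, 0, 3)]
top pics/top9.png [(116.6, -118, 1, 3), (116.8, -116, 1, 3), (117.1, -120, 1, 3), (117.1, -116, 0, 3)]
```

Emit:
send_rows(
  travel=[
    [0,0,-0.01],
    [0,0,-0.01],
    [0,0,-0.004],
    [0,0,0],
    [0,0,0],
  ],
  angular=[
    [0,0,0],
    [0,0,0],
    [0,0,0],
    [0,0,0],
    [0,0,0],
  ],
  hand=[-1,-1,-1,-1,-1],
)

```text
time_s: 22.75
position: [516.2, -269.0, 13.1]
ee_rot: [0.009, 3.141, -0.003]
contact_force: [-0.4, 0.1, -1.6]
finger_gap: 0.152
gripper_force: 59.1
```

Emit:
send_rows(
  travel=[
    [0,0,-0.003],
    [0,0,-0.002],
    [0,0,0],
    [0,0,0],
  ],
  angular=[
    [0,0,0],
    [0,0,0],
    [0,0,0],
    [0,0,0],
  ],
  hand=[-1,-1,-1,-1],
)

```text
time_s: 23.15
position: [516.0, -268.8, 10.2]
ee_rot: [0.008, 3.141, -0.002]
contact_force: [0.0, -0.1, -1.7]
finger_gap: 0.153
gripper_force: 59.1
```

Emit:
send_rows(
  travel=[
    [0,0,-0.002],
    [0,0,-0.002],
    [0,0,0],
    [0,0,0],
  ],
  angular=[
    [0,0,0],
    [0,0,0],
    [0,0,0],
    [0,0,0],
  ],
  hand=[-1,-1,-1,-1],
)

```text
time_s: 23.55
position: [516.2, -268.9, 9.7]
ee_rot: [0.008, 3.141, -0.004]
contact_force: [-12.6, 2.5, 30.9]
finger_gap: 0.15
gripper_force: 63.9
```

Emit:
send_rows(
  travel=[
    [0,0,0.002],
    [0,0,0],
    [0,0,0],
    [0,0,0],
    [0,0,0.02],
    [0,0,0.06],
    [0,0,0.08],
    [0,0,0.08],
  ],
  angular=[
    [0,0,0],
    [0,0,0],
    [0,0,0],
    [0,0,0],
    [0,0,0],
    [0,0,0],
    [0,0,0],
    [0,0,0],
  ],
  hand=[-1,-0.6,-0.4,-0.4,-0.4,-0.4,-0.4,-0.4],
)

```text
time_s: 24.35
position: [515.9, -268.4, 131.0]
ee_rot: [0.007, 3.141, -0.002]
contact_force: [0.1, -1.2, 0.5]
finger_gap: 0.302
gripper_force: 0.0
```

Emit:
send_rows(
  travel=[
    [0,-0.05,0.08],
    [-0.05,-0.08,0.02],
    [-0.05,-0.08,0],
    [-0.05,-0.08,0],
    [0,0,0],
    [0,0,0],
  ],
  angular=[
    [0,0,0],
    [0,0,0],
    [0,0,0],
    [0,0,0],
    [0,0,0],
    [0,0,0],
  ],
  hand=[-0.4,-0.4,-0.4,-0.4,-0.4,-0.4],
)

```text
time_s: 24.95
position: [440.4, -414.5, 179.6]
ee_rot: [0.011, 3.141, -0.002]
contact_force: [0.4, -0.3, 0.0]
finger_gap: 0.297
gripper_force: 0.0
```

```bash
python3 - <<'E'
from h import *
np.set_printoptions(precision=2,suppress=True)
s=robot.sense(); print(s["position"],s["contact_force"],s["time_s"])
for n in ("side","top"):
    p,d=robot.snapshot(n); c=robot.get_calibration(n); cv2.imwrite(f"pics/{n}10.png",p); W=cloud(c,d)
    m=(d>0)&(abs(W[...,0]-533)<105)&(abs(W[...,1]+268)<38)&(W[...,2]>14)&(W[...,2]<60); q=W[m]; print(n,m.sum(),q.min(0),q.max(0))
    k=q[:,0]<545; print(" handle",np.polyfit(q[k][:,0],q[k][:,2],1),np.median(q[k],0)," head",np.median(q[~k],0) if (~k).any() else '')
ims=[]
c=robot.get_calibration("side"); u,v=map(int,proj(c,[533,-268,10])); ims.append(cv2.resize(cv2.imread("pics/side10.png")[v-35:v+35,u-50:u+50],(400,280),interpolation=cv2.INTER_CUBIC))
c=robot.get_calibration("top"); u,v=map(int,proj(c,[533,-268,10])); ims.append(cv2.resize(cv2.imread("pics/top10.png")[v-49:v+49,u-70:u+70],(400,280),interpolation=cv2.INTER_CUBIC))
c=robot.get_calibration("side"); u,v=map(int,proj(c,[575,227,196]))
for k in (0,10): ims.append(cv2.resize(cv2.imread(f"pics/side{k}.png")[v-28:v+42,u-50:u+50],(400,280),interpolation=cv2.INTER_CUBIC))
cv2.imwrite("pics/final.png",np.vstack([np.hstack(ims[:2]),np.hstack(ims[2:])]))
E
```

```text
[ 440.4  -414.47  179.58] [ 0.39 -0.27  0.03] 24.95
side 347 [ 434.68 -305.99   14.06] [ 636.57 -248.04   35.16]
 handle [ 0.01 22.5 ] [ 500.24 -262.19   27.06]  head [ 582.   -266.24   19.24]
top 305 [ 454.56 -305.96   14.02] [ 600.02 -250.34   40.57]
 handle [-0.01 36.82] [ 498.92 -266.28   31.09]  head [ 583.32 -268.04   20.25]
```

View pics/final.png

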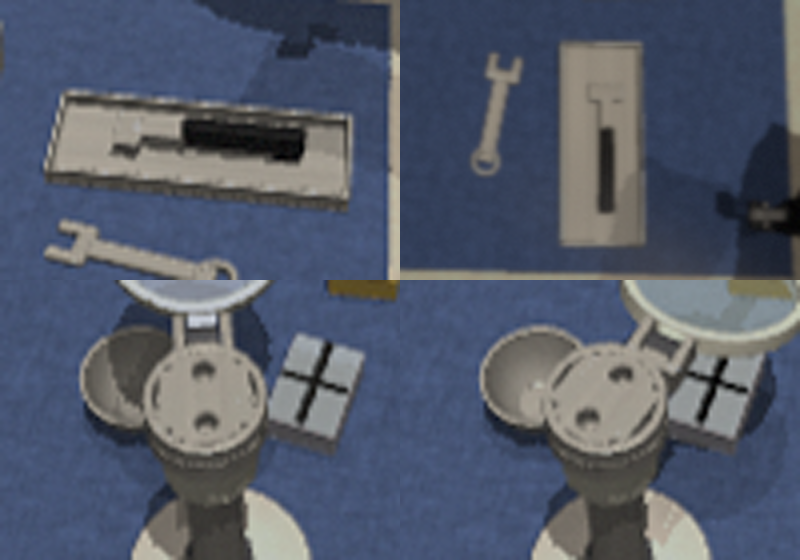

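The final picture shows the spanner flat inside the tray: head (605,95), handle (605,170), with level depth along the handle. The ring's holes have turned clockwise (lower right), and the arm still points at the cross. A torque of nearly 3 N m built up against the stop, so the ring is tight.

```bash
python3 -c "
from bench import robot
print(robot.job_done())"
```

```text
the job is handed in; nothing more can be done
None
```

I handed the job in, but no verdict came back, and the ring's final angle is inferred. It turned about 0.72 rad from where it started, whose value I couldn't read. A firm stop of about 2.9 N m, some ten times the ring's friction, says it is tight. At my last checks the arm line was about 2–3 mm off the block's middle, the lens tilt read 0.36–0.38 rad, the spanner lay flat in the tray pins down, and the robot was clear.

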